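# Close the open tube coupler on the bench rail

### The arm

A 6-joint arm with a two-finger parallel gripper is mounted at the origin on the work surface. World frame = base frame: x ahead of the robot, y to its left, z up, the work surface at z = 0. Lengths are in m, angles in degrees, forces in N, time in s.
With the tool pointing down it reaches from about 0.3 to 0.85 m from the base axis. Payload 5.4 kg.
Tool frame: the origin (TCP) lies at the centre of the arm's flange, where the gripper is bolted on; the fingertips stand 173 mm ahead of it and the grasp point (between the pads) lies 155 mm ahead of it (robot.grip_depth is the distance from the TCP to the grasp point, in m); z points along the fingers, y is the direction in which the jaws open and shut (so a half turn about z gives the same grasp; the last joint's range is limited). The gripper opens to 85 mm and grips with 20 to 120 N. Pads are 22 mm wide; open, the fingers measure 114 mm over their backs; the gripper's body (76 mm by 85 mm) begins 54 mm behind the grasp point. The pads swing forward as they close: fully open they stand 13 mm farther back than shut.
Start: joints at [61.702, 9.076, 91.501, -0, 79.423, -12.038], TCP at [0.161, 0.552, 0.405] pointing down, gripper open.
Joint ranges: [-166.64, 166.64], [-54.1, 131.32], [10.49, 154.53], [-73.88, 253.88], [9.74, 151.15], [-171.62, 171.62]. Speed limits (degrees/s): [147.25, 147.25, 180, 180, 180, 180].

### API

Orientations are given as [roll, pitch, yaw] about the fixed x, y, z axes, in that order (R = Rz(yaw) Ry(pitch) Rx(roll)).
In Python, from plant import robot, capture gives the robot as it stands. The module is installed in compiled form; this text tells all that it offers.
- The arm moves only by the tool arm_command, never from a script. Its argument "targets" is a list of rows, each an object with "offset": the shift along the tool's x, y, z in m, a list of three; "spin": the turn about the tool's z in degrees. In form: [{"offset": [tx, ty, tz], "spin": spin}, ...]. A call has 1 to 10 rows; each row shifts and turns the commanded pose from where the row before left it, along the tool's axes as they then stand; what a row does not reach is not made up. A row lasts 1/10 s, in which the tool goes at most 50 mm and 8.59 degrees, less where a joint would pass 70% of its speed; a pose out of reach is approached as far as the arm can. A call is refused whole if a number of a shift passes 0.05 or a number of a turn 8.59, either way. A call with a gripper value outside its range is refused whole. "gripper" is the finger opening in m, from 0 to 0.0854, set as the call begins (left out, the last holds). The fingers move at their own pace and stop on an object; the grip force is fixed at half the most. Time passes only in rows, so rows that do not move let the fingers close. It gives the time, the measured TCP pose, the force and the opening at its end, in the units of the state.
- robot.read_state(): the state, without advancing time (a new reading comes with each control period).
- capture(name): name is "side" or "top"; returns a dict with "img" (420x560x3 uint8, red, green, blue), "fx", "fy", "cx", "cy" (pixels), "k1" (the pictures are not rectified: a ray, as slopes to the right and down, at radius r is drawn at 1 + k1 r^2 times it, then the intrinsics apply), "view" (4x4, takes a point from world to camera coordinates). Camera axes: x right, y up, looking along -z (the intrinsics and any distortion apply to the point x, -y, -z); pixel columns grow to the right and rows downward; lengths in m; the calibration is good to about 2 mm. A picture is of the moment at which its call begins. There is no depth.
- robot.finish_job(): hands the job in, once; it reports no verdict.
The state is a dict: "time": time; "joints": joint angles; "joint_vel": joint speeds; "joint_torque": joint torques, N m; "ee_pos": TCP position; "tcp_rot": TCP orientation; "force": force on the tool from outside, world axes, zero at the start; "ft_torque": the same for the moment, N m; "finger_gap": opening from 0.0 (shut) to 1.0 (fully open).
Only numpy, scipy, OpenCV 4.12 (cv2) and the standard library are available. Lean on these libraries where they do the work, as an engineer would, in place of code of your own. Each camera call takes 0.05 s, during which the arm holds its last target.

### The job

One of the two couplers that hold the crossbar tube on the bench rail is still open. Swing its hinged cap over the tube and down onto it, then swing its bolt up into the slot of the cap's fork and on over the lip, so that the ball nut sits behind the lip and holds the cap down, like the neighbour's; then let go. Feel for the slot and never force anything: lower the cap without slamming it, do not jam the bolt against the fork, and leave everything else where it is.

Things in the scene. Friction and masses are not known exactly. Their poses are not given: they have to be found in the camera images.
- plate: Dark slotted plate (100 x 98 mm) on the grey rail under the open coupler. Origin at table height (z=0) under its middle; x from the cap's hinge side to the bolt side, y along the tube; x, y and yaw vary. Lengths in all notes: mm in this frame. The coupler is bolted in the slots anywhere from y = -20 to 20; call its y Y. Y is NOT measured: find it by eye or by touching both fork flanks.
- hinge_line (a point): Point of the plate's frame at x -36, y 0, z 95, on the line of the cap's hinge pin (along y). Cap: aluminium, 200 g, centred on y = Y; a band 44 wide arches over the tube (outer radius 33 about the tube's axis) and ends in the fork. A rubber lining makes it springy on the tube: about 1.8 N per mm when pressed down at the fork's root, 66 from the hinge.
- cap (a joint): Cap angle in rad: 0 = closed, just touching the tube; grows as it opens over to the hinge (-x) side, stop at 1.75; starts 1.3 to 1.7. The stiff hinge holds it; below about 0.4 it may drop the rest by itself. Resting on the tube: about -0.01. Nut home: about -0.05; nut crossing the lip: about -0.08.
- fork_line (a point): Point of the plate's frame at x 38, y 0, z 114.8: where the fork of the closed cap is at mid-thickness. Closed: flanks at Y-23 and Y+23, x 20 to 49, z 110 to 119. Slot 13 wide about Y, x 29.5 to its open far end. Lip 3 high across both prongs at x 46; beyond it the prongs bend down at 45 degrees to square ends at x 57.5, z 105 to 113, which stop a bolt over 2.5 out of line.
- pin_line (a point): Point of the plate's frame at x 36, y 0, z 61, on the line of the bolt's pin (along y). Bolt, from the pin outwards: square neck 10 x 10 to 55; brass ball nut, radius 12, centred at 65; knurled brass barrel, diameter 20, from 72 to 108 (pinch here, fingers closing along y); end at 112. Its eye slides along the pin, up to 11.5 either side of Y, with about 7 N; not measured.
- bolt (a joint): Bolt angle in rad: 0 = upright in the slot; grows leaning to +x; starts 0.75 to 1.1, stays where left. Blocked near 0.5: out of line with the slot, back off and shift along y. In line, the ball meets the prongs near 0.4; 10 to 12 N at the barrel pushes it on: it presses the cap down, crosses the lip near 0.15 and drops in. Home: -0.08 to 0.13.
- rig: Grey bench rail, 120 x 500 x 10 mm, with the tube (diameter 48, along y, axis at z 95 over the plate's origin line x 0, past both ends of the plate) and, at its +y end, the closed neighbour coupler, 145 or more from the open one. All fixed. Origin at table height under the tube.
- weight: Bystander: slotted steel weight, 34 x 40 x 16 mm, on the rail between the couplers. Origin under its middle.
- boss_head: Bystander: grey boss head with a screw, 22 x 46 x 26 mm, on the rail's -y end. Origin under its middle.
- tape: Bystander: roll of tape, 58 mm across, 19 high. Origin under its middle.
- marker: Bystander: orange marker, 120 mm long, lying. Origin under its middle.
- scissors: Bystander: blue scissors, 165 mm long, lying. Origin under the pivot.
- stopwatch: Bystander: black stopwatch, 58 x 52 x 18 mm. Origin under its middle.
- glue_stick: Bystander: yellow glue stick, 26 mm across, 88 high, standing. Origin under its middle.

How it is judged:
By the outcome, as a careful person would: the job done as asked, in the order asked, and still so for the second after the job is handed in, with the robot touching nothing.
It also fails if it takes over 61 s, if anything falls off the work surface, if the arm or the gripper's body presses on something with over 40 N, if the wrist force passes 120 N, or if a joint passes its speed limit or range.

## Working session

There is one attempt and no reset: what is moved stays moved. The work goes in short steps, Python scripts to look and compute and a tool call to move; the robot and the scene stay as the last step left them, time stands still between calls to the robot, and variables do not carry over. Pictures are saved under pics/ and viewed, and the job is handed in when it is done.

Besides the shell and the picture viewer there is one more tool, called after "Call:" by a JSON object that holds its "method" and its "body", one argument or row to a line. arm_command: Moves the arm, as the interface text tells. Its arguments: {"type":"object","properties":{"targets":{"type":"array","items":{"type":"object","properties":{"offset":{"type":"array","items":{"type":"number"}},"spin":{"type":"number"}}}},"gripper":{"type":"number"}},"required":["targets"]}

```bash
mkdir -p pics; ls; python3 - <<'E'
from plant import robot, capture
import cv2, pickle, numpy as np
print(robot.read_state(), robot.grip_depth)
for n in("side","top"):
    c=capture(n); pickle.dump(c,open(f"{n}0.pkl","wb"))
    cv2.imwrite(f"pics/{n}0.png",cv2.resize(c["img"][:,:,::-1],(800,600),interpolation=cv2.INTER_CUBIC))
    print(n,{k:np.round(v,4) for k,v in c.items() if k!="img"}, )
E
```

```text
pics
{'time': 0.0, 'joints': array([ 6.17031415e+01,  9.11530414e+00,  9.15748589e+01,  1.28160249e-03,
        7.94231223e+01, -1.20383041e+01]), 'joint_vel': array([-0.02442047,  0.08963512, -0.07390602, -0.02472005,  0.0005114 ,
        0.01341799]), 'joint_torque': array([ 1.14319479e-03, -3.95993793e+01, -3.31434381e+01, -2.68923316e-05,
        8.21258262e-03,  1.32095585e-05]), 'ee_pos': array([0.16086698, 0.55174006, 0.40366708]), 'tcp_rot': array([-1.79889469e+02, -2.48590524e-02,  1.63741185e+02]), 'force': array([-0.54648408, -0.44901366,  0.299029  ]), 'ft_torque': array([-0.03595598, -0.00978982,  0.05570696]), 'finger_gap': 0.9998199148585889} 0.1547
side {'fx': np.float64(385.8223), 'fy': np.float64(385.8223), 'cx': np.float64(282.5063), 'cy': np.float64(218.1895), 'k1': np.float64(0.0045), 'view': array([[ 0.9172, -0.3984, -0.0029, -0.5131],
       [ 0.2511,  0.5726,  0.7804, -0.2429],
       [-0.3092, -0.7165,  0.6253, -0.9113],
       [ 0.    ,  0.    ,  0.    ,  1.    ]])}
top {'fx': np.float64(436.114), 'fy': np.float64(436.114), 'cx': np.float64(286.7523), 'cy': np.float64(203.6505), 'k1': np.float64(-0.0067), 'view': array([[-0.0075, -0.9999,  0.0155,  0.0204],
       [ 0.9943, -0.0058,  0.1067, -0.567 ],
       [-0.1066,  0.0162,  0.9942, -1.371 ],
       [ 0.    ,  0.    ,  0.    ,  1.    ]])}
```

View pics/side0.png

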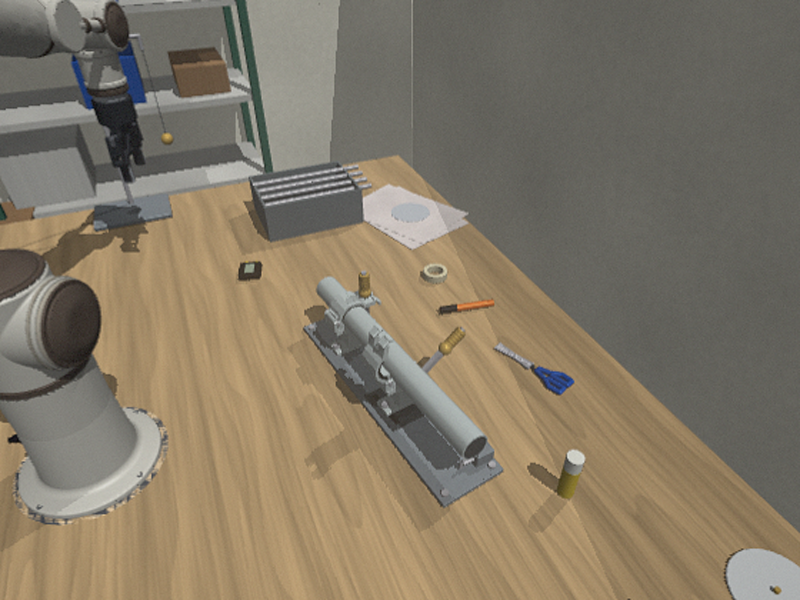

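View pics/top0.png

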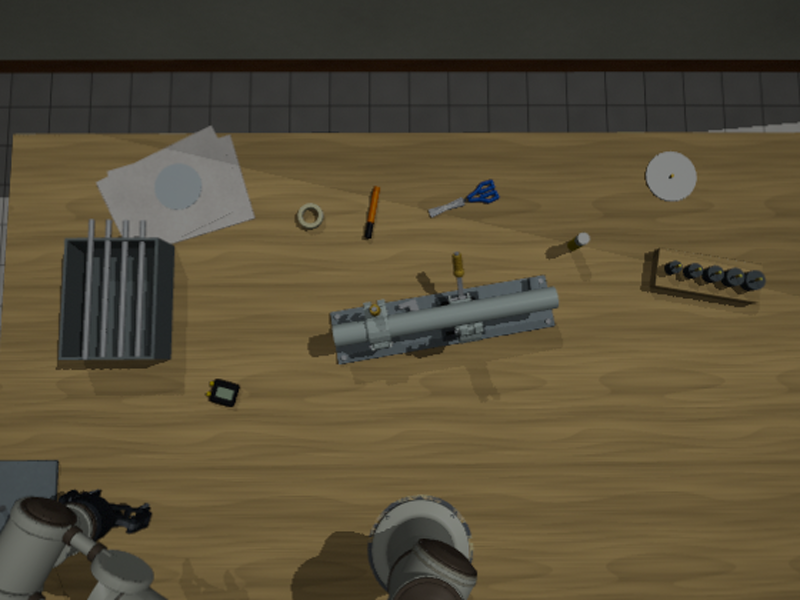

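```bash
cat > h.py <<'E'
import numpy as np, cv2, pickle
def proj(c,P):
    P=np.atleast_2d(P); q=(c["view"]@np.c_[P,np.ones(len(P))].T)[:3].T
    a=np.c_[q[:,0]/-q[:,2], -q[:,1]/-q[:,2]]
    r2=(a**2).sum(1); a=a*(1+c["k1"]*r2)[:,None]
    return np.c_[c["fx"]*a[:,0]+c["cx"], c["fy"]*a[:,1]+c["cy"]]
def ray(c,uv):
    d=np.array([(uv[0]-c["cx"])/c["fx"],(uv[1]-c["cy"])/c["fy"]]); a=d.copy()
    for _ in range(10): a=d/(1+c["k1"]*(a@a))
    R=c["view"][:3,:3]; o=-R.T@c["view"][:3,3]
    return o, R.T@np.array([a[0],-a[1],-1.])
def atz(c,uv,z):
    o,d=ray(c,uv); return o+d*(z-o[2])/d[2]
def crop(c,box,s,fn,lines=(),pts=()):
    x0,y0,x1,y1=box
    im=cv2.resize(np.ascontiguousarray(c["img"][y0:y1,x0:x1,::-1]),None,fx=s,fy=s,interpolation=cv2.INTER_CUBIC)
    im=cv2.convertScaleAbs(im,alpha=1.4)
    f=lambda uv:tuple(int(round(v)) for v in ((uv[0]+.5-x0)*s,(uv[1]+.5-y0)*s))
    for L,col in lines:
        p=[f(q) for q in proj(c,np.array(L))]
        for a,b in zip(p,p[1:]): cv2.line(im,a,b,col,1,cv2.LINE_AA)
    cv2.imwrite(fn,im)
E
python3 - <<'E'
from h import *
c=pickle.load(open("top0.pkl","rb")); crop(c,(225,170,395,260),4.7,"pics/top0c.png")
c=pickle.load(open("side0.pkl","rb")); crop(c,(205,180,355,360),3.3,"pics/side0c.png")
E
```

```text
(no output)
```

View pics/top0c.png

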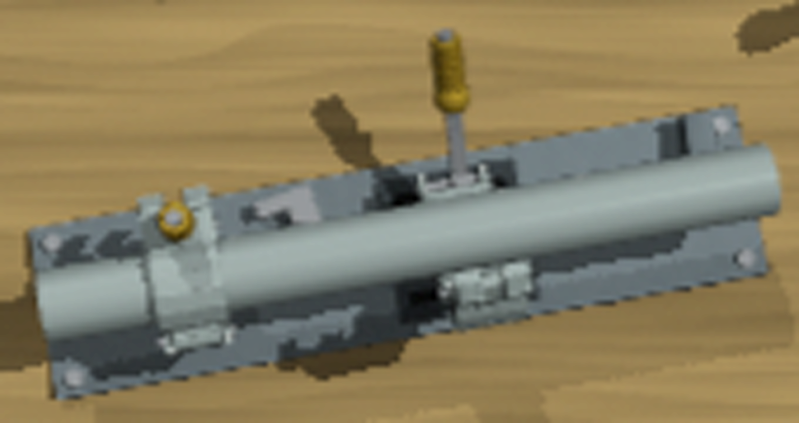

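View pics/side0c.png

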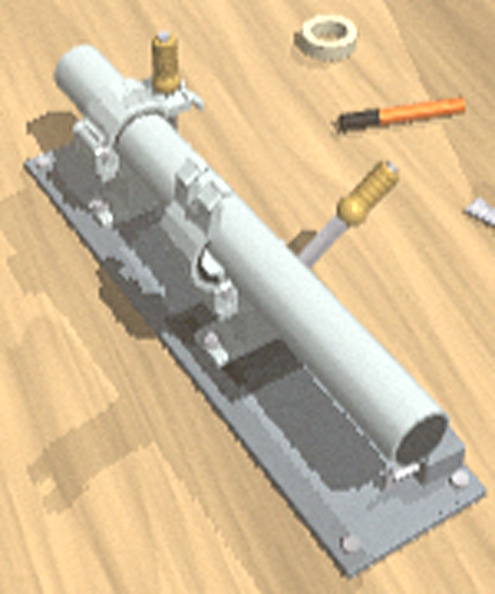

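```bash
cat > fit.py <<'E'
from h import *
from scipy.optimize import least_squares
T=pickle.load(open("top0.pkl","rb")); S=pickle.load(open("side0.pkl","rb"))
tp=lambda x,y:(x/4.7+225-.5,y/4.7+170-.5); sp=lambda x,y:(x/3.3+205-.5,y/3.3+180-.5)
# rig frame: x toward bolt, y along tube. corners
cor={'A':(.06,.25),'B':(.06,-.25),'C':(-.06,-.25),'D':(-.06,.25)}
obs=[(T,'A',tp(30,228)),(T,'B',tp(735,106)),(T,'C',tp(770,273)),(T,'D',tp(55,398)),(S,'D',sp(25,160)),(S,'C',sp(348,574)),(S,'B',sp(487,492))]
def W(p,l): # local->world
    l=np.atleast_2d(l); c,s=np.cos(p[2]),np.sin(p[2]); return np.c_[p[0]+c*l[:,0]-s*l[:,1],p[1]+s*l[:,0]+c*l[:,1],l[:,2]]
def res(p,z=.01):
    return np.concatenate([(proj(c,W(p,[*cor[k],z]))[0]-uv) for c,k,uv in obs])
r=least_squares(res,[.55,0,.1]); P=r.x
if __name__=="__main__":
    print(P,np.degrees(P[2])); print(r.fun.reshape(-1,2).round(2))
    # bolt: ball centre at 65, end at 112 from pin (x36,z61); bolt y yb, angle b
    bo=[(T,65,tp(454,97)),(T,112,tp(443,35)),(S,65,sp(352,208)),(S,112,sp(392,168))]
    def bl(q,d): return W(P,[.036+d*np.sin(q[1]),q[0],.061+d*np.cos(q[1])])
    rb=least_squares(lambda q:np.concatenate([(proj(c,bl(q,d/1e3))[0]-uv) for c,d,uv in bo]),[-.03,.9])
    print("bolt",rb.x); print(rb.fun.reshape(-1,2).round(2))
    # tube check + coupler guess overlay
E
python3 fit.py
```

```text
[ 0.50618302 -0.0569404   0.16324792] 9.35341681594914
[[-0.53 -0.38]
 [ 0.3  -0.09]
 [-0.06  0.43]
 [ 0.    0.17]
 [-0.15  0.19]
 [-0.07  0.39]
 [ 0.37 -0.45]]
bolt [-0.04411869  0.93321581]
[[-0.57  0.1 ]
 [ 0.39 -0.23]
 [-0.25  0.9 ]
 [ 0.25 -0.72]]
```

```bash
cat > ov.py <<'E'
from fit import *
import sys
def cap(th,Y):
    def R(pts):
        o=[]
        for x,y,z in pts:
            dx,dz=x+36,z-95; c,s=np.cos(th),np.sin(th)
            o.append([(-36+dx*c-dz*s)/1e3,(Y+y)/1e3,(95+dx*s+dz*c)/1e3])
        return W(P,o)
    L=[]
    for z in(119,110): L.append(R([(29.5,-6.5,z),(49,-6.5,z),(49,-23,z),(20,-23,z),(20,23,z),(49,23,z),(49,6.5,z),(29.5,6.5,z),(29.5,-6.5,z)]))
    for z in (113,105):
        L.append(R([(49,-23,z+6 if z>110 else z+5),(57.5,-23,z),(57.5,-6.5,z)])); L.append(R([(49,23,z+6 if z>110 else z+5),(57.5,23,z),(57.5,6.5,z)]))
    a=np.radians(np.arange(40,181,10))
    for y in(-22,22): L.append(R([(33*np.cos(t),y,95+33*np.sin(t)) for t in a]))
    L.append(R([(-36,-22,95),(-36,22,95)]))
    return L
def bolt(b,yb):
    pt=lambda d,e:[.036+d/1e3*np.sin(b)+e/1e3*np.cos(b),yb/1e3,.061+d/1e3*np.cos(b)-e/1e3*np.sin(b)]
    return [W(P,[pt(0,0),pt(112,0)]),W(P,[pt(72,-10),pt(108,-10),pt(108,10),pt(72,10)])]
def tube():
    L=[]
    for y in(-.25,.25):
        a=np.linspace(0,2*np.pi,30); L.append(W(P,np.c_[.024*np.cos(a),0*a+y,.095+.024*np.sin(a)]))
    return L
if __name__=="__main__":
    th,Y,b,yb=map(float,sys.argv[1:5])
    L=[(l,(0,0,255)) for l in cap(th,Y)]+[(l,(0,255,0)) for l in bolt(b,yb)]+[(l,(255,255,0)) for l in tube()]
    crop(T,(280,165,360,245),7.5,"pics/"+sys.argv[5]+"t.png",L)
    crop(S,(240,215,330,305),6.6,"pics/"+sys.argv[5]+"s.png",L)
E
python3 ov.py 1.5 -55 0.93 -44 a
python3 -c "
from fit import *
c,s=np.cos(P[2]),np.sin(P[2])
for x,y,z in [(442,290,.16),(532,285,.16),(418,180,.061),(492,180,.061)]:
    w=atz(T,tp(x,y),z); d=w[:2]-P[:2]; print(w, c*d[0]+s*d[1], -s*d[0]+c*d[1])
"
```

```text
[ 0.47237091 -0.07278146  0.16      ] -0.03593711741080208 -0.010135178640478727
[ 0.47506698 -0.12843496  0.16      ] -0.04232190671426537 -0.06548691641262899
[ 0.55021026 -0.06662908  0.061     ] 0.04186724524581885 -0.01671534035834728
[ 0.5499113  -0.11617728  0.061     ] 0.0335194987011764 -0.0655561924425285
```

View pics/at.png

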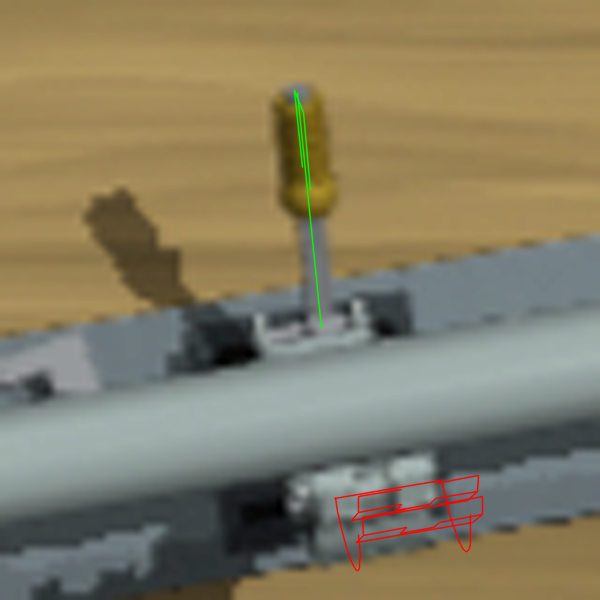

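View pics/as.png

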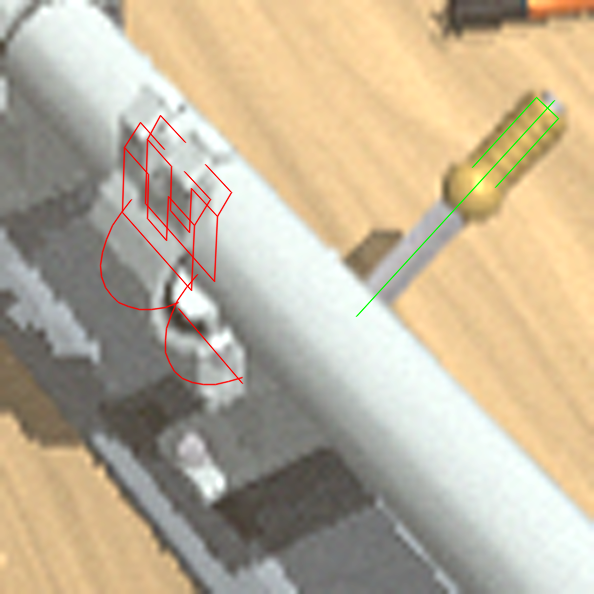

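```bash
python3 ov.py 1.32 -40 0.93 -44 b; python3 -c "
import cv2,numpy as np
a=cv2.imread('pics/bt.png');b=cv2.imread('pics/bs.png')
a=cv2.resize(a[250:,150:],(400,400));b=cv2.resize(b[:450,:450],(400,400));cv2.imwrite('pics/b.png',np.hstack([a,b]))"
```

```text
(no output)
```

View pics/b.png

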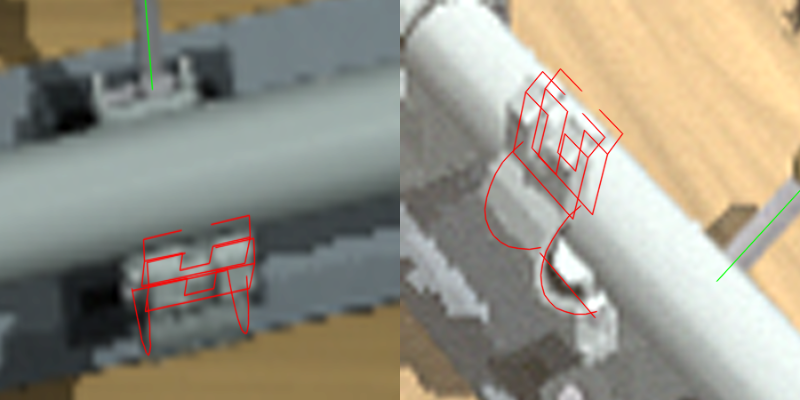

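```bash
python3 -c "
from fit import *
crop(T,(310,220,350,245),16,'pics/c1.png'); crop(S,(250,220,285,280),10,'pics/c2.png')
a=cv2.imread('pics/c1.png');b=cv2.imread('pics/c2.png');print(a.shape,b.shape)
"
for a in "1.40 -37" "1.45 -37" "1.40 -35"; do python3 ov.py $a 0.93 -44 "d${a// /_}"; done
python3 -c "
import cv2,numpy as np,glob
o=[]
for f in sorted(glob.glob('pics/d*t.png')):
  a=cv2.imread(f);b=cv2.imread(f[:-5]+'s.png'); print(f)
  o.append(np.vstack([cv2.resize(a[400:,200:550],(266,152)),cv2.resize(b[80:430,50:330],(266,332))]))
cv2.imwrite('pics/d.png',np.hstack(o))"
```

```text
(400, 640, 3) (600, 350, 3)
pics/d1.40_-35t.png
pics/d1.40_-37t.png
pics/d1.45_-37t.png
```

View pics/d.png

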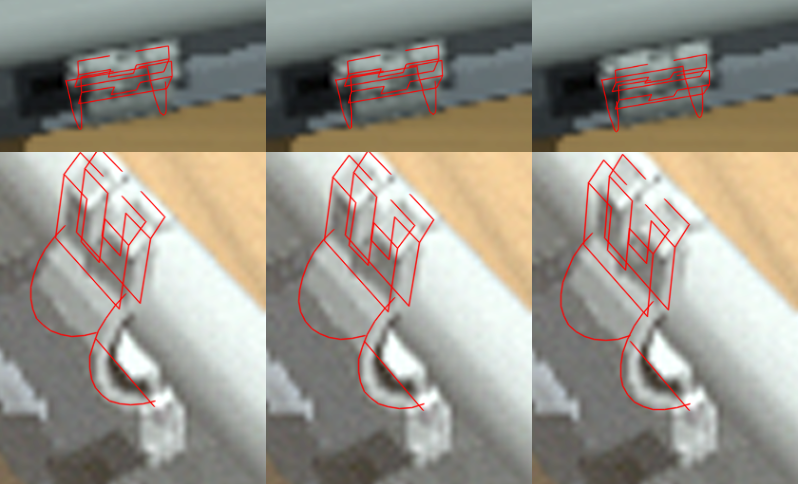

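View pics/c1.png

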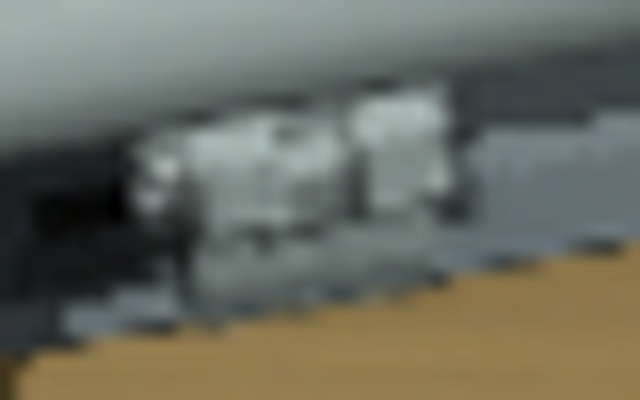

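View pics/c2.png

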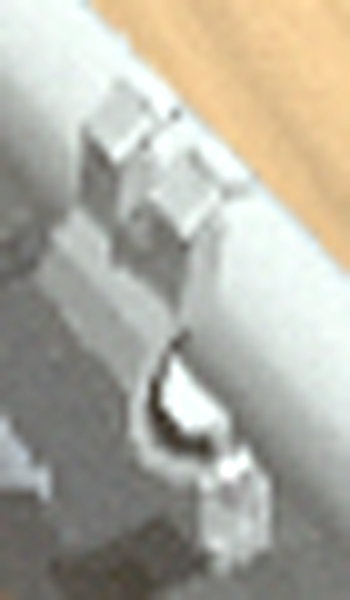

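```bash
cat > fy.py <<'E'
from fit import *
t=lambda x,y:(x/16+310-.5,y/16+220-.5); s=lambda x,y:(x/10+250-.5,y/10+220-.5)
def pt(q,x,y,z):
    dx,dz=x+36,z-95; c,s_=np.cos(q[1]),np.sin(q[1])
    return W(P,[(-36+dx*c-dz*s_)/1e3,q[0]+y/1e3,(95+dx*s_+dz*c)/1e3])
for zz,xx in((119,49),(113,57.5)):
  o=[(S,(57.5,-23,105),s(220,195)),(S,(57.5,-6.5,105),s(185,150)),(S,(xx,-23,zz),s(180,235)),(S,(xx,-6.5,zz),s(145,200)),
   (S,(57.5,23,105),s(120,80)),(S,(57.5,6.5,105),s(155,125)),(S,(xx,6.5,zz),s(115,160)),(S,(xx,23,zz),s(85,125)),
   (T,(57.5,-23,105),t(450,90)),(T,(57.5,23,105),t(190,130))]
  f=lambda q:np.concatenate([(proj(c,pt(q,*k))[0]-uv) for c,k,uv in o])
  r=least_squares(f,[-.037,1.4],loss='soft_l1'); print(r.x,r.cost); print(f(r.x).reshape(-1,2).round(1).tolist())
E
python3 fy.py
```

```text
[-0.03961025  1.43924676] 5.635216564899892
[[1.5, -0.4], [1.1, -0.0], [-0.2, 0.3], [-0.5, -0.4], [0.9, -0.1], [1.2, -0.7], [-0.5, 0.4], [-1.1, -0.1], [-0.1, 1.7], [0.2, 1.9]]
[-0.04051849  1.4851501 ] 14.03678545613473
[[0.1, 0.6], [-0.3, 0.9], [1.0, -2.4], [0.6, -3.0], [-0.5, 0.8], [-0.3, 0.2], [0.7, -2.2], [-0.0, -2.7], [0.5, 3.1], [0.8, 3.4]]
```

```bash
cat > w.py <<'E'
from fit import P
import numpy as np, sys
from plant import robot
s=robot.read_state()
from scipy.spatial.transform import Rotation as Ro
def rel(s=s):
    R=Ro.from_euler('xyz',s["tcp_rot"],degrees=True).as_matrix()
    g=s["ee_pos"]+R[:,2]*robot.grip_depth; d=g[:2]-P[:2]; c,q=np.cos(P[2]),np.sin(P[2])
    return np.array([c*d[0]+q*d[1],-q*d[0]+c*d[1],g[2]])*1e3
def frc(f):
    c,q=np.cos(P[2]),np.sin(P[2]); return np.array([c*f[0]+q*f[1],-q*f[0]+c*f[1],f[2]])
if __name__=="__main__":
    g=rel(); print("t",s["time"],"rot",s["tcp_rot"].round(2),"grasp plate-frame mm",g.round(2),"F",frc(s["force"]).round(2),"gap",s["finger_gap"])
    if len(sys.argv)>1:
        t=np.array(list(map(float,sys.argv[1:4])))
        R=Ro.from_euler('xyz',s["tcp_rot"],degrees=True).as_matrix()
        d=(t-g)/1e3; c,q=np.cos(P[2]),np.sin(P[2]); w=np.array([c*d[0]-q*d[1],q*d[0]+c*d[1],d[2]])
        print("tool delta mm",(R.T@w*1e3).round(1),"spin",(s["tcp_rot"][2]-(np.degrees(P[2])-180)+180)%360-180)
E
python3 w.py -43 -40 235
```

```text
t 0.1 rot [-1.7990e+02 -2.0000e-02  1.6374e+02] grasp plate-frame mm [-241.93  656.53  249.11] F [ 1.49  0.33 -0.14] gap 1.0026630705793433
tool delta mm [-480.5 -542.1   14.8] spin -25.614535338731912
```

Call:
{"method": "arm_command", "body": {
  "targets": [
    {"offset":[0,0,0],"spin":-8.54},
    {"offset":[0,0,0],"spin":-8.54},
    {"offset":[0,0,0],"spin":-8.53},
    {"offset":[-0.0133,-0.0464,0],"spin":0},
    {"offset":[-0.0133,-0.0464,0],"spin":0},
    {"offset":[-0.0133,-0.0464,0],"spin":0},
    {"offset":[-0.0133,-0.0464,0],"spin":0},
    {"offset":[-0.0133,-0.0464,0],"spin":0},
    {"offset":[-0.0133,-0.0464,0],"spin":0},
    {"offset":[-0.0133,-0.0464,0],"spin":0}
  ]
}}

```text
time: 1.1
ee_pos: [0.3057, 0.2449, 0.4044]
tcp_rot: [-180.0, -0.0, -170.6]
force: [1.7, 0.8, 0.6]
finger_gap: 1.004
```

Call:
{"method": "arm_command", "body": {
  "targets": [
    {"offset":[-0.0133,-0.0464,0],"spin":0},
    {"offset":[-0.0133,-0.0464,0],"spin":0},
    {"offset":[-0.0133,-0.0464,0],"spin":0},
    {"offset":[-0.0133,-0.0464,0],"spin":0},
    {"offset":[-0.0133,-0.0464,0],"spin":0},
    {"offset":[-0.0133,-0.0464,0],"spin":0},
    {"offset":[0,0,0],"spin":0},
    {"offset":[0,0,0],"spin":0}
  ]
}}

```text
time: 1.9
ee_pos: [0.4296, -0.0159, 0.4042]
tcp_rot: [179.9, -0.1, -170.8]
force: [-1.0, 0.1, 0.7]
finger_gap: 1.005
```

```bash
python3 w.py -43 -40 235
```

```text
t 1.9 rot [ 1.7994e+02 -8.0000e-02 -1.7079e+02] grasp plate-frame mm [-69.09  53.14 249.46] F [-0.92  0.23  0.66] gap 1.00491392446124
tool delta mm [-26.3 -93.1  14.3] spin -0.1418177056129366
```

Call:
{"method": "arm_command", "body": {
  "targets": [
    {"offset":[-0.0088,-0.031,0.002],"spin":0},
    {"offset":[-0.0088,-0.031,0.002],"spin":0},
    {"offset":[-0.0088,-0.031,0.002],"spin":0},
    {"offset":[0,0,0],"spin":0},
    {"offset":[0,0,0],"spin":0}
  ]
}}

```text
time: 2.4
ee_pos: [0.4705, -0.1015, 0.3983]
tcp_rot: [179.9, -0.1, -170.6]
force: [-0.7, 1.0, -0.3]
finger_gap: 0.997
```

```bash
python3 w.py -43 -40 180; python3 - <<'E'
from h import *
from plant import capture
c=capture("side"); pickle.dump(c,open("s1.pkl","wb")); crop(c,(200,150,330,290),4,"pics/s1.png")
c=capture("top"); pickle.dump(c,open("t1.pkl","wb")); 
E
```

```text
t 2.4 rot [ 1.7992e+02 -5.0000e-02 -1.7060e+02] grasp plate-frame mm [-42.56 -37.91 243.62] F [-0.51  1.1  -0.28] gap 0.9971378358638937
tool delta mm [ 0.4 -2.2 63.6] spin 0.04353991240287769
```

View pics/s1.png

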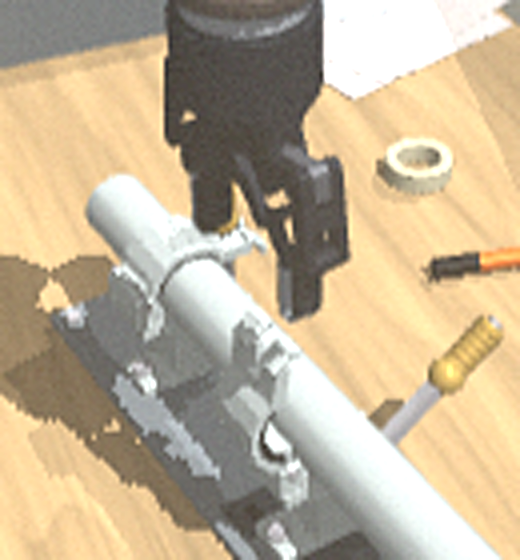

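Call:
{"method": "arm_command", "body": {
  "targets": [
    {"offset":[0,-0.0005,0.013],"spin":0},
    {"offset":[0,-0.0005,0.013],"spin":0},
    {"offset":[0,-0.0005,0.013],"spin":0},
    {"offset":[0,-0.0005,0.012],"spin":0},
    {"offset":[0,0,0.012],"spin":0},
    {"offset":[0,0,0],"spin":0},
    {"offset":[0,0,0],"spin":0},
    {"offset":[0,0,0],"spin":0}
  ]
}}

```text
time: 3.3
ee_pos: [0.4714, -0.1047, 0.3363]
tcp_rot: [-180.0, 0.1, -170.7]
force: [-0.4, 0.2, -0.3]
finger_gap: 1.004
```

Call:
{"method": "arm_command", "body": {
  "targets": [
    {"offset":[0,0,0],"spin":0},
    {"offset":[0,0,0],"spin":0},
    {"offset":[0,0,0],"spin":0},
    {"offset":[0,0,0],"spin":0}
  ],
  "gripper": 0.056
}}

```text
time: 3.7
ee_pos: [0.4711, -0.1046, 0.3359]
tcp_rot: [-180.0, 0.0, -170.7]
force: [-0.0, -0.6, 1.4]
finger_gap: 0.659
```

```bash
python3 w.py -43 -40 180; python3 - <<'E'
from h import *
from plant import capture
c=capture("side"); crop(c,(200,150,330,290),4,"pics/s2.png")
E
```

```text
t 3.7 rot [-1.7999e+02  1.0000e-02 -1.7065e+02] grasp plate-frame mm [-42.3  -41.33 181.17] F [-0.1  -0.62  1.36] gap 0.6592799881474771
tool delta mm [0.7 1.3 1.2] spin -0.004167604734902852
```

View pics/s2.png

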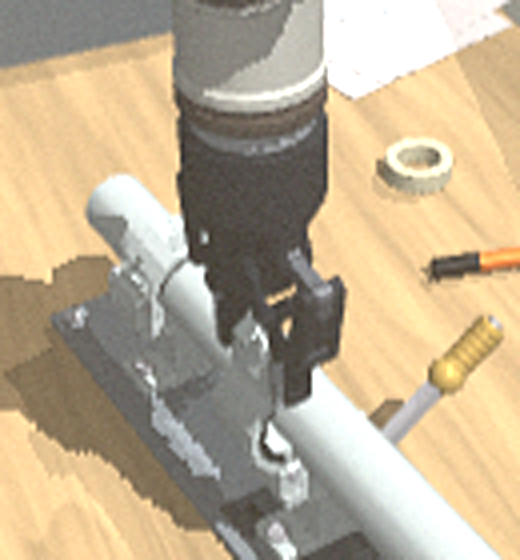

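Call:
{"method": "arm_command", "body": {
  "targets": [
    {"offset":[0,0.001,0],"spin":0},
    {"offset":[0,0,0],"spin":0},
    {"offset":[0,0,0],"spin":0},
    {"offset":[0,0,0],"spin":0}
  ],
  "gripper": 0.05
}}

```text
time: 4.15
ee_pos: [0.4709, -0.1033, 0.3356]
tcp_rot: [179.9, -0.0, -170.6]
force: [-0.7, 5.0, 2.4]
finger_gap: 0.583
```

```bash
python3 w.py
```

```text
t 4.15 rot [ 1.7994e+02 -1.0000e-02 -1.7064e+02] grasp plate-frame mm [-42.39 -39.81 180.95] F [0.13 5.09 2.44] gap 0.5830943403974423
```

Call:
{"method": "arm_command", "body": {
  "targets": [
    {"offset":[0,0.001,0],"spin":0},
    {"offset":[0,0.001,0],"spin":0},
    {"offset":[0,0,0],"spin":0}
  ]
}}

```text
time: 4.45
ee_pos: [0.4706, -0.1018, 0.3357]
tcp_rot: [-180.0, 0.0, -170.7]
force: [-0.8, -0.4, 0.3]
finger_gap: 0.59
```

```bash
python3 w.py
```

```text
t 4.45 rot [-1.7995e+02  1.0000e-02 -1.7065e+02] grasp plate-frame mm [-42.34 -38.62 181.05] F [-0.83 -0.32  0.3 ] gap 0.5902327143223167
```

Call:
{"method": "arm_command", "body": {
  "targets": [
    {"offset":[0,0.001,0],"spin":0},
    {"offset":[0,0.001,0],"spin":0},
    {"offset":[0,0,0],"spin":0},
    {"offset":[0,0,0],"spin":0}
  ]
}}

```text
time: 4.85
ee_pos: [0.4703, -0.0996, 0.3357]
tcp_rot: [-180.0, 0.0, -170.6]
force: [0.6, 0.2, -0.4]
finger_gap: 0.586
```

```bash
python3 w.py
```

```text
t 4.85 rot [-179.99    0.   -170.65] grasp plate-frame mm [-42.36 -36.33 181.03] F [ 0.59  0.06 -0.4 ] gap 0.5855544275433482
```

Call:
{"method": "arm_command", "body": {
  "targets": [
    {"offset":[0,0.001,0],"spin":0},
    {"offset":[0,0,0],"spin":0},
    {"offset":[0,0,0],"spin":0}
  ]
}}

```text
time: 5.15
ee_pos: [0.4702, -0.0988, 0.3358]
tcp_rot: [-180.0, 0.0, -170.7]
force: [0.3, -2.0, -0.0]
finger_gap: 0.587
```

```bash
python3 w.py
```

```text
t 5.15 rot [-1.7996e+02  1.0000e-02 -1.7065e+02] grasp plate-frame mm [-42.35 -35.59 181.06] F [-0.04 -2.06 -0.03] gap 0.5870649953245833
```

Call:
{"method": "arm_command", "body": {
  "targets": [
    {"offset":[0,0.0007,0],"spin":0},
    {"offset":[0,0,0],"spin":0},
    {"offset":[0,0,0],"spin":0}
  ]
}}

```text
time: 5.45
ee_pos: [0.4701, -0.0985, 0.3358]
tcp_rot: [-179.9, 0.0, -170.7]
force: [0.8, -5.5, -1.8]
finger_gap: 0.59
```

```bash
python3 w.py
```

```text
t 5.45 rot [-1.7989e+02  1.0000e-02 -1.7066e+02] grasp plate-frame mm [-42.33 -35.48 181.09] F [-0.08 -5.59 -1.76] gap 0.590439066951629
```

Call:
{"method": "arm_command", "body": {
  "targets": [
    {"offset":[0,-0.0015,0],"spin":0},
    {"offset":[0,-0.0015,0],"spin":0},
    {"offset":[0,0,0],"spin":0}
  ]
}}

```text
time: 5.75
ee_pos: [0.4705, -0.1008, 0.3357]
tcp_rot: [180.0, -0.0, -170.7]
force: [0.2, -0.5, -0.3]
finger_gap: 0.584
```

```bash
python3 w.py
```

```text
t 5.75 rot [ 1.7996e+02 -1.0000e-02 -1.7066e+02] grasp plate-frame mm [-42.36 -37.41 180.96] F [ 0.07 -0.54 -0.34] gap 0.5836475856247485
```

Call:
{"method": "arm_command", "body": {
  "targets": [
    {"offset":[0,0,0],"spin":0},
    {"offset":[0,0,0],"spin":0},
    {"offset":[0,0,0],"spin":0},
    {"offset":[0,0,0],"spin":0}
  ],
  "gripper": 0.044
}}

```text
time: 6.15
ee_pos: [0.4705, -0.1009, 0.3359]
tcp_rot: [-180.0, 0.0, -170.6]
force: [-1.9, -1.9, 2.8]
finger_gap: 0.529
```

```bash
python3 w.py
```

```text
t 6.15 rot [-1.7999e+02  1.0000e-02 -1.7065e+02] grasp plate-frame mm [-42.3  -37.65 181.21] F [-2.22 -1.59  2.76] gap 0.5288253845805008
```

```bash
python3 -c "
import numpy as np
r=82;a=1.6475
th=np.r_[np.arange(0,1.0001,.05),np.arange(1.04,1.5,.04)]
x=r*np.cos(a-th);z=r*np.sin(a-th)
for i in range(len(th)-1): print(i,round(1.426-th[i+1],3),'[%.4f,0,%.4f]'%(-(x[i+1]-x[i])/1e3,-(z[i+1]-z[i])/1e3), -36+x[i+1],95+z[i+1]+4)
"
```

```text
0 1.376 [-0.0041,0,-0.0002] -38.189440971159016 180.9707652046375
1 1.326 [-0.0041,0,-0.0000] -34.089873990654866 180.97774953381207
2 1.276 [-0.0041,0,0.0002] -29.995081330399696 180.77983218233874
3 1.226 [-0.0041,0,0.0004] -25.915297839517322 180.37750784052284
4 1.176 [-0.0041,0,0.0006] -21.8607208520248 179.77178210969245
5 1.126 [-0.0040,0,0.0008] -17.84148469880798 178.96416898871877
6 1.076 [-0.0040,0,0.0010] -13.86763537707219 177.95668708980747
7 1.026 [-0.0039,0,0.0012] -9.949105440581054 176.75185459301943
8 0.976 [-0.0039,0,0.0014] -6.095689173444828 175.35268295213191
9 0.926 [-0.0038,0,0.0016] -2.3170181095109683 173.76266936757267
10 0.876 [-0.0037,0,0.0018] 1.3774630414545257 171.98578804524004
11 0.826 [-0.0036,0,0.0020] 4.9785200006228365 170.02648026305792
12 0.776 [-0.0035,0,0.0021] 8.477152000990245 167.889643270094
13 0.726 [-0.0034,0,0.0023] 11.864614284608187 165.58061804598753
14 0.676 [-0.0033,0,0.0025] 15.132439959923836 163.1051759512817
15 0.626 [-0.0031,0,0.0026] 18.272461164599633 160.46950430202787
16 0.576 [-0.0030,0,0.0028] 21.276829480915318 157.68
[... 289 characters left out ...]
8,0,0.0027] 33.146288681050095 143.07710019541761
22 0.306 [-0.0017,0,0.0028] 34.853592915008335 140.2767291707359
23 0.266 [-0.0016,0,0.0029] 36.4475465149296 137.41032418461361
24 0.226 [-0.0015,0,0.0029] 37.92559949507928 134.4824708735614
25 0.186 [-0.0014,0,0.0030] 39.28538728599031 131.4978531783016
26 0.146 [-0.0012,0,0.0030] 40.524734517269835 128.46124585046212
27 0.106 [-0.0011,0,0.0031] 41.64165849772776 125.37750681399248
28 0.066 [-0.0010,0,0.0031] 42.63437238725976 122.25156939352179
29 0.026 [-0.0009,0,0.0032] 43.50128805541027 119.08843442209174
30 -0.014 [-0.0007,0,0.0032] 44.24101862204239 115.89316224089045
31 -0.054 [-0.0006,0,0.0032] 44.852380676050274 112.67086460378616
```

First half of the arc, five rows first to check forces.

Call:
{"method": "arm_command", "body": {
  "targets": [
    {"offset":[-0.0041,0,-0.0002],"spin":0},
    {"offset":[-0.0041,0,0],"spin":0},
    {"offset":[-0.0041,0,0.0002],"spin":0},
    {"offset":[-0.0041,0,0.0004],"spin":0},
    {"offset":[-0.0041,0,0.0006],"spin":0}
  ]
}}

```text
time: 6.65
ee_pos: [0.4911, -0.0975, 0.3345]
tcp_rot: [180.0, -0.0, -170.6]
force: [-2.8, -1.4, 3.1]
finger_gap: 0.523
```

```bash
python3 w.py
```

```text
t 6.65 rot [ 1.8000e+02 -3.0000e-02 -1.7064e+02] grasp plate-frame mm [-21.59 -37.58 179.83] F [-3.03 -0.9   3.15] gap 0.5231146794642476
```

Call:
{"method": "arm_command", "body": {
  "targets": [
    {"offset":[-0.004,0,0.0008],"spin":0},
    {"offset":[-0.004,0,0.001],"spin":0},
    {"offset":[-0.0039,0,0.0012],"spin":0},
    {"offset":[-0.0039,0,0.0014],"spin":0},
    {"offset":[-0.0038,0,0.0016],"spin":0}
  ]
}}

```text
time: 7.15
ee_pos: [0.5106, -0.0943, 0.3288]
tcp_rot: [-180.0, 0.0, -170.6]
force: [-1.5, -0.1, 4.3]
finger_gap: 0.525
```

```bash
python3 w.py; python3 - <<'E'
from h import *
from plant import capture
c=capture("side"); crop(c,(200,150,330,290),4,"pics/s3.png")
E
```

```text
t 7.15 rot [-1.8000e+02  5.0000e-02 -1.7065e+02] grasp plate-frame mm [ -1.62 -37.55 174.12] F [-1.45  0.16  4.28] gap 0.5245437922098902
```

View pics/s3.png

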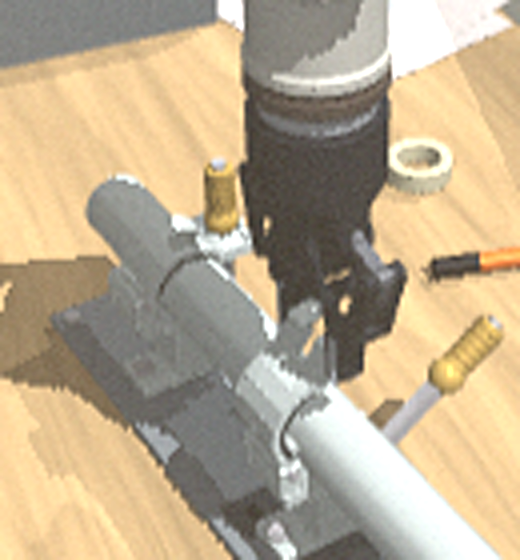

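Cap is swinging over, held between the pads (fork at about (300,330), fingers either side). Forces are small; continuing.

Call:
{"method": "arm_command", "body": {
  "targets": [
    {"offset":[-0.0037,0,0.0018],"spin":0},
    {"offset":[-0.0036,0,0.002],"spin":0},
    {"offset":[-0.0035,0,0.0021],"spin":0},
    {"offset":[-0.0034,0,0.0023],"spin":0},
    {"offset":[-0.0033,0,0.0025],"spin":0}
  ]
}}

```text
time: 7.7
ee_pos: [0.5281, -0.0913, 0.3186]
tcp_rot: [-180.0, 0.1, -170.7]
force: [-0.5, 1.4, 5.3]
finger_gap: 0.527
```

```bash
python3 w.py
```

```text
t 7.7 rot [-1.8000e+02  1.4000e-01 -1.7066e+02] grasp plate-frame mm [ 16.39 -37.5  163.85] F [-0.28  1.44  5.34] gap 0.5269046620617494
```

Call:
{"method": "arm_command", "body": {
  "targets": [
    {"offset":[-0.0031,0,0.0026],"spin":0},
    {"offset":[-0.003,0,0.0028],"spin":0},
    {"offset":[-0.0029,0,0.0029],"spin":0},
    {"offset":[-0.0027,0,0.0031],"spin":0},
    {"offset":[-0.0026,0,0.0032],"spin":0}
  ]
}}

```text
time: 8.2
ee_pos: [0.5426, -0.0889, 0.3043]
tcp_rot: [-180.0, 0.2, -170.7]
force: [1.5, 1.3, 5.8]
finger_gap: 0.529
```

```bash
python3 w.py
```

```text
t 8.2 rot [-179.99    0.25 -170.66] grasp plate-frame mm [ 31.39 -37.45 149.57] F [1.74 1.07 5.79] gap 0.5285306752038742
```

Call:
{"method": "arm_command", "body": {
  "targets": [
    {"offset":[-0.0019,0,0.0027],"spin":0},
    {"offset":[-0.0018,0,0.0027],"spin":0},
    {"offset":[-0.0017,0,0.0028],"spin":0},
    {"offset":[-0.0016,0,0.0029],"spin":0},
    {"offset":[-0.0015,0,0.0029],"spin":0}
  ]
}}

```text
time: 8.7
ee_pos: [0.5512, -0.0874, 0.2905]
tcp_rot: [-180.0, 0.3, -170.7]
force: [3.3, 3.0, 5.2]
finger_gap: 0.525
```

```bash
python3 w.py; python3 - <<'E'
from h import *
from plant import capture
c=capture("side"); crop(c,(200,150,330,290),4,"pics/s4.png")
E
```

```text
t 8.7 rot [-179.98    0.33 -170.67] grasp plate-frame mm [ 40.4  -37.42 135.81] F [3.77 2.41 5.22] gap 0.5251125492586454
```

View pics/s4.png

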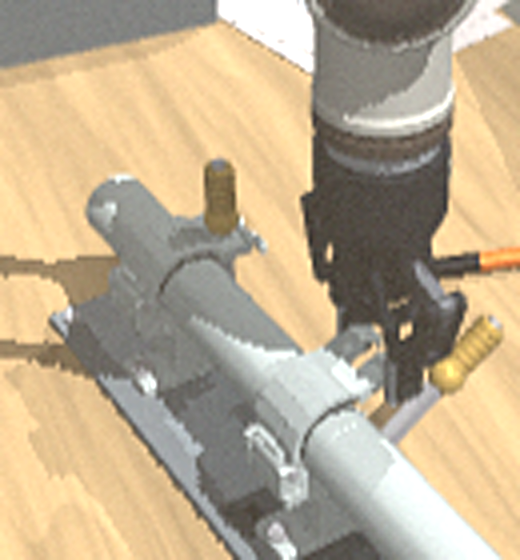

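Call:
{"method": "arm_command", "body": {
  "targets": [
    {"offset":[-0.0014,0,0.003],"spin":0},
    {"offset":[-0.0012,0,0.003],"spin":0},
    {"offset":[-0.0011,0,0.0031],"spin":0}
  ]
}}

```text
time: 9.05
ee_pos: [0.555, -0.0868, 0.2815]
tcp_rot: [-180.0, 0.4, -170.7]
force: [4.6, 2.0, 4.8]
finger_gap: 0.524
```

```bash
python3 w.py
```

```text
t 9.05 rot [-179.98    0.37 -170.67] grasp plate-frame mm [ 44.36 -37.42 126.81] F [4.91 1.24 4.76] gap 0.5240892936478885
```

Call:
{"method": "arm_command", "body": {
  "targets": [
    {"offset":[-0.0005,0,0.0016],"spin":0},
    {"offset":[-0.0005,0,0.0016],"spin":0}
  ]
}}

```text
time: 9.25
ee_pos: [0.5561, -0.0866, 0.2783]
tcp_rot: [-180.0, 0.4, -170.7]
force: [4.7, 3.1, 4.6]
finger_gap: 0.526
```

```bash
python3 w.py
```

```text
t 9.25 rot [-179.98    0.38 -170.67] grasp plate-frame mm [ 45.44 -37.42 123.64] F [5.15 2.34 4.58] gap 0.5262792321674519
```

Call:
{"method": "arm_command", "body": {
  "targets": [
    {"offset":[-0.0004,0,0.0016],"spin":0},
    {"offset":[-0.0004,0,0.0016],"spin":0}
  ]
}}

```text
time: 9.45
ee_pos: [0.5569, -0.0865, 0.2752]
tcp_rot: [-180.0, 0.4, -170.7]
force: [5.6, 2.5, 5.1]
finger_gap: 0.525
```

```bash
python3 w.py
```

```text
t 9.45 rot [-179.98    0.4  -170.68] grasp plate-frame mm [ 46.36 -37.42 120.5 ] F [5.91 1.6  5.07] gap 0.5254369216471878
```

Call:
{"method": "arm_command", "body": {
  "targets": [
    {"offset":[0,0,0.0015],"spin":0},
    {"offset":[0,0,0.0015],"spin":0}
  ]
}}

```text
time: 9.65
ee_pos: [0.5573, -0.0864, 0.2725]
tcp_rot: [-180.0, 0.5, -170.7]
force: [6.4, 3.0, 5.6]
finger_gap: 0.525
```

```bash
python3 w.py
```

```text
t 9.65 rot [-179.97    0.48 -170.68] grasp plate-frame mm [ 46.92 -37.43 117.82] F [6.8  1.96 5.55] gap 0.5249054130046472
```

Call:
{"method": "arm_command", "body": {
  "targets": [
    {"offset":[0,0,0.0012],"spin":0},
    {"offset":[0,0,0],"spin":0}
  ]
}}

```text
time: 9.85
ee_pos: [0.5574, -0.0863, 0.2713]
tcp_rot: [-180.0, 0.5, -170.7]
force: [7.2, 4.2, 5.0]
finger_gap: 0.525
```

```bash
python3 w.py; python3 - <<'E'
from h import *
from plant import capture
c=capture("side"); crop(c,(250,190,330,290),6,"pics/s5.png")
E
```

```text
t 9.85 rot [-179.97    0.52 -170.69] grasp plate-frame mm [ 47.16 -37.43 116.63] F [7.76 2.98 5.02] gap 0.5247386711431249
```

View pics/s5.png

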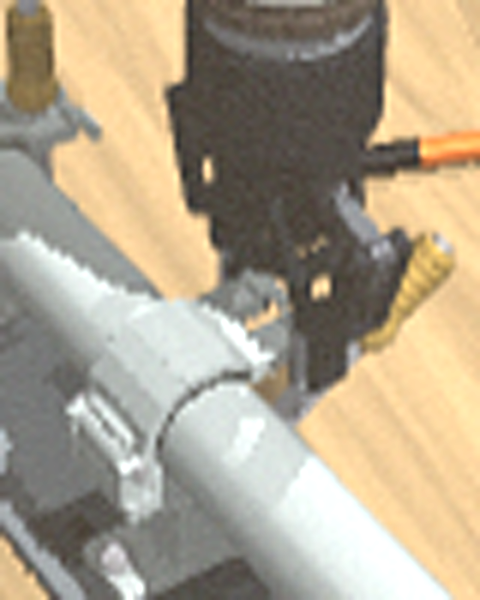

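Call:
{"method": "arm_command", "body": {
  "targets": [
    {"offset":[0.0005,0,0.001],"spin":0},
    {"offset":[0.0005,0,0.001],"spin":0}
  ]
}}

```text
time: 10.1
ee_pos: [0.557, -0.0864, 0.2701]
tcp_rot: [-180.0, 0.7, -170.7]
force: [11.1, 5.6, 5.7]
finger_gap: 0.525
```

```bash
python3 w.py
```

```text
t 10.1 rot [-179.95    0.67 -170.71] grasp plate-frame mm [ 47.16 -37.48 115.37] F [11.89  3.68  5.72] gap 0.5253311833831169
```

Call:
{"method": "arm_command", "body": {
  "targets": [
    {"offset":[0.0005,0,0.001],"spin":0},
    {"offset":[0.0005,0,0.001],"spin":0}
  ]
}}

```text
time: 10.3
ee_pos: [0.5567, -0.0864, 0.2687]
tcp_rot: [-179.9, 0.8, -170.7]
force: [13.2, 7.7, 6.2]
finger_gap: 0.527
```

```bash
python3 w.py
```

```text
t 10.3 rot [-179.93    0.82 -170.71] grasp plate-frame mm [ 47.23 -37.52 114.05] F [14.32  5.47  6.21] gap 0.5273070325447764
```

Call:
{"method": "arm_command", "body": {
  "targets": [
    {"offset":[-0.0015,0,0.0005],"spin":0},
    {"offset":[-0.0015,0,0.0005],"spin":0}
  ]
}}

```text
time: 10.5
ee_pos: [0.5582, -0.0862, 0.2664]
tcp_rot: [-180.0, 0.4, -170.7]
force: [4.3, 3.3, 4.1]
finger_gap: 0.529
```

```bash
python3 w.py
```

```text
t 10.5 rot [-179.96    0.44 -170.66] grasp plate-frame mm [ 47.74 -37.42 111.68] F [4.75 2.57 4.12] gap 0.528823149489232
```

Call:
{"method": "arm_command", "body": {
  "targets": [
    {"offset":[-0.0007,0,0.001],"spin":0},
    {"offset":[0,0,0],"spin":0}
  ]
}}

```text
time: 10.7
ee_pos: [0.5586, -0.0862, 0.2648]
tcp_rot: [-180.0, 0.4, -170.7]
force: [6.8, 3.1, 3.0]
finger_gap: 0.526
```

```bash
python3 w.py; python3 - <<'E'
from h import *
from plant import capture
c=capture("side"); crop(c,(250,190,330,290),6,"pics/s6.png")
E
```

```text
t 10.7 rot [-179.97    0.39 -170.67] grasp plate-frame mm [ 48.04 -37.43 110.12] F [7.21 1.99 2.97] gap 0.526390741944451
```

View pics/s6.png

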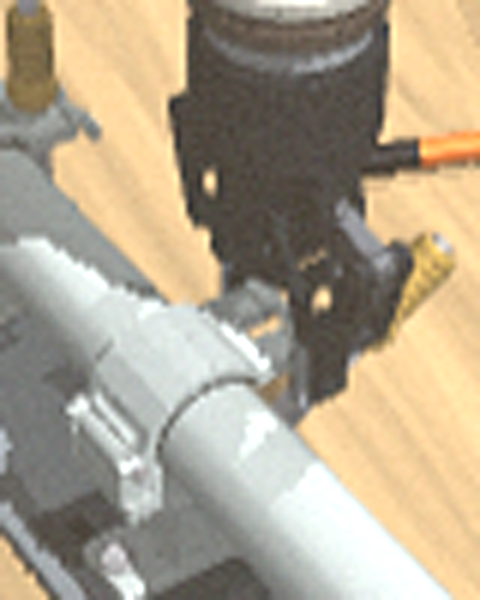

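```bash
python3 - <<'E'
from ov import *
from plant import capture
c=capture("side"); 
crop(c,(250,190,330,290),5,"pics/x0.png")
crop(c,(250,190,330,290),5,"pics/x1.png",[(l,(0,0,255)) for l in cap(0,-38)])
cv2.imwrite("pics/s7.png",np.hstack([cv2.imread("pics/x0.png"),cv2.imread("pics/x1.png")]))
E
```

```text
(no output)
```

View pics/s7.png

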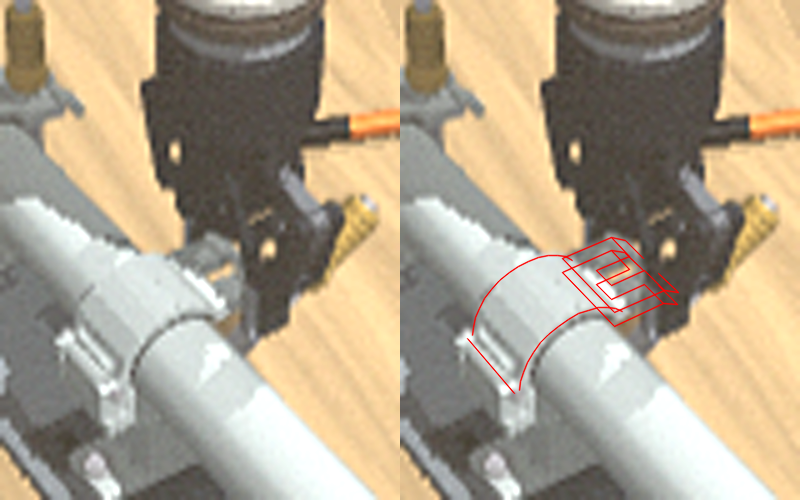

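Call:
{"method": "arm_command", "body": {
  "targets": [
    {"offset":[-0.0002,0,0.001],"spin":0},
    {"offset":[0,0,0],"spin":0}
  ]
}}

```text
time: 11.0
ee_pos: [0.5587, -0.0862, 0.2638]
tcp_rot: [-180.0, 0.4, -170.7]
force: [5.8, 3.5, 3.7]
finger_gap: 0.526
```

```bash
python3 w.py
```

```text
t 11.0 rot [-179.98    0.38 -170.68] grasp plate-frame mm [ 48.15 -37.42 109.07] F [6.31 2.52 3.74] gap 0.5255612805077484
```

Call:
{"method": "arm_command", "body": {
  "targets": [
    {"offset":[-0.0002,0,0.001],"spin":0},
    {"offset":[0,0,0],"spin":0}
  ]
}}

```text
time: 11.2
ee_pos: [0.5589, -0.0861, 0.2628]
tcp_rot: [-180.0, 0.4, -170.7]
force: [5.3, 2.7, 3.4]
finger_gap: 0.524
```

```bash
python3 w.py
```

```text
t 11.2 rot [-179.98    0.38 -170.69] grasp plate-frame mm [ 48.33 -37.4  108.06] F [5.63 1.83 3.4 ] gap 0.5242325898967423
```

Call:
{"method": "arm_command", "body": {
  "targets": [
    {"offset":[-0.0002,0,0.001],"spin":0},
    {"offset":[0,0,0],"spin":0}
  ]
}}

```text
time: 11.4
ee_pos: [0.5591, -0.0861, 0.2618]
tcp_rot: [-180.0, 0.4, -170.7]
force: [4.4, 3.7, 4.4]
finger_gap: 0.524
```

```bash
python3 w.py
```

```text
t 11.4 rot [-179.99    0.37 -170.68] grasp plate-frame mm [ 48.45 -37.39 107.09] F [4.99 2.94 4.41] gap 0.5237582228473177
```

```bash
cat > v.py <<'E'
from ov import *
from plant import capture
import sys
th=float(sys.argv[1]); n=sys.argv[2]
for k,box,s in(("side",(260,200,330,280),5.7),("top",(280,165,360,245),5)):
    c=capture(k); pickle.dump(c,open(f"{n}{k}.pkl","wb"))
    crop(c,box,s,"pics/x0.png")
    crop(c,box,s,"pics/x1.png",[(l,(0,0,255)) for l in cap(th,-38)])
    cv2.imwrite(f"pics/{n}{k}.png",np.hstack([cv2.imread("pics/x0.png"),cv2.imread("pics/x1.png")]))
E
python3 v.py 0 v1
```

```text
(no output)
```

View pics/v1side.png

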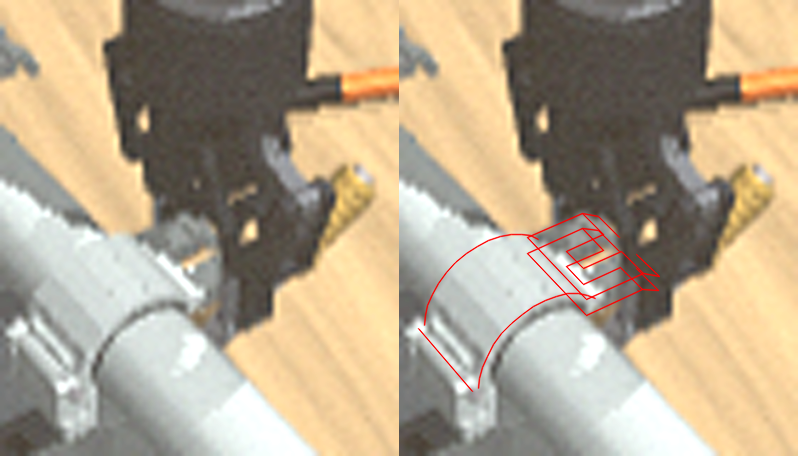

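View pics/v1top.png

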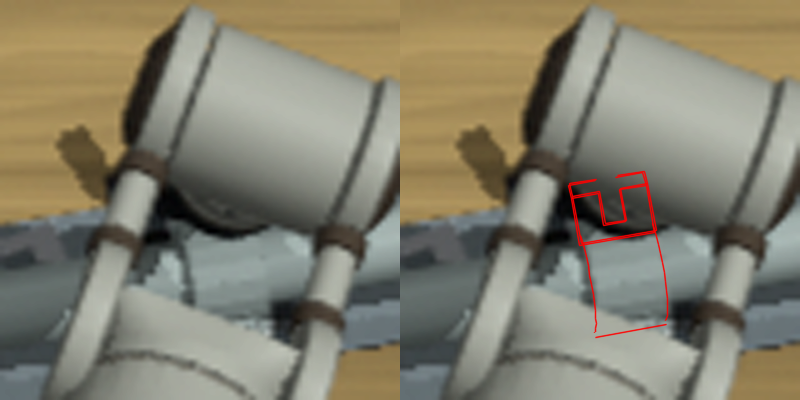

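Call:
{"method": "arm_command", "body": {
  "targets": [
    {"offset":[0,0,0.001],"spin":0},
    {"offset":[0,0,0],"spin":0}
  ]
}}

```text
time: 11.7
ee_pos: [0.5592, -0.0861, 0.261]
tcp_rot: [-180.0, 0.4, -170.7]
force: [5.5, 3.2, 4.1]
finger_gap: 0.523
```

```bash
python3 w.py
```

```text
t 11.7 rot [-179.98    0.38 -170.69] grasp plate-frame mm [ 48.58 -37.4  106.28] F [5.99 2.3  4.1 ] gap 0.5230856568360607
```

Call:
{"method": "arm_command", "body": {
  "targets": [
    {"offset":[0,0,0.001],"spin":0},
    {"offset":[0,0,0],"spin":0}
  ]
}}

```text
time: 11.9
ee_pos: [0.5592, -0.0861, 0.2602]
tcp_rot: [-180.0, 0.4, -170.7]
force: [4.8, 3.0, 6.2]
finger_gap: 0.523
```

```bash
python3 w.py; python3 v.py -0.01 v2
```

```text
t 11.9 rot [-179.97    0.4  -170.68] grasp plate-frame mm [ 48.68 -37.45 105.46] F [5.23 2.16 6.19] gap 0.5230709384244742
```

View pics/v2side.png

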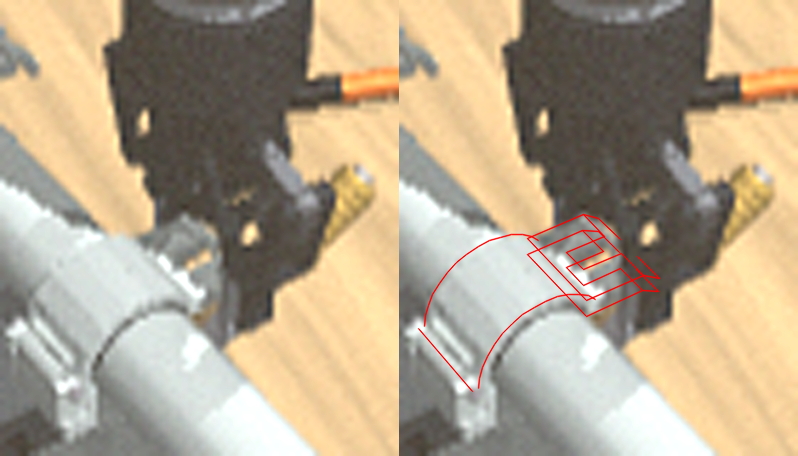

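Call:
{"method": "arm_command", "body": {
  "targets": [
    {"offset":[0,0,0],"spin":0},
    {"offset":[0,0,0],"spin":0},
    {"offset":[0,0,0],"spin":0},
    {"offset":[0,0,0],"spin":0},
    {"offset":[0,0,0],"spin":0}
  ],
  "gripper": 0.07
}}

```text
time: 12.5
ee_pos: [0.5574, -0.0866, 0.2584]
tcp_rot: [180.0, -0.0, -170.7]
force: [-0.1, -0.5, -0.2]
finger_gap: 0.815
```

```bash
python3 w.py
```

```text
t 12.5 rot [ 1.7998e+02 -3.0000e-02 -1.7066e+02] grasp plate-frame mm [ 45.61 -37.55 103.67] F [-0.21 -0.43 -0.15] gap 0.8148912673311015
```

Call:
{"method": "arm_command", "body": {
  "targets": [
    {"offset":[0,0,-0.01],"spin":0},
    {"offset":[0,0,-0.02],"spin":0},
    {"offset":[0,0,-0.03],"spin":0},
    {"offset":[0,0,-0.03],"spin":0},
    {"offset":[0,0,-0.01],"spin":0},
    {"offset":[0.03,0,0],"spin":0},
    {"offset":[0.04,0,0],"spin":0},
    {"offset":[0.04,0,0],"spin":0}
  ]
}}

```text
time: 13.3
ee_pos: [0.4477, -0.1044, 0.3581]
tcp_rot: [180.0, -0.0, -170.6]
force: [-0.4, -1.4, 0.6]
finger_gap: 0.822
```

```bash
python3 w.py; python3 v.py -0.01 v3
```

```text
t 13.3 rot [ 1.7998e+02 -4.0000e-02 -1.7061e+02] grasp plate-frame mm [-65.57 -37.24 203.39] F [-0.57 -1.3   0.57] gap 0.8216717554406154
```

View pics/v3side.png

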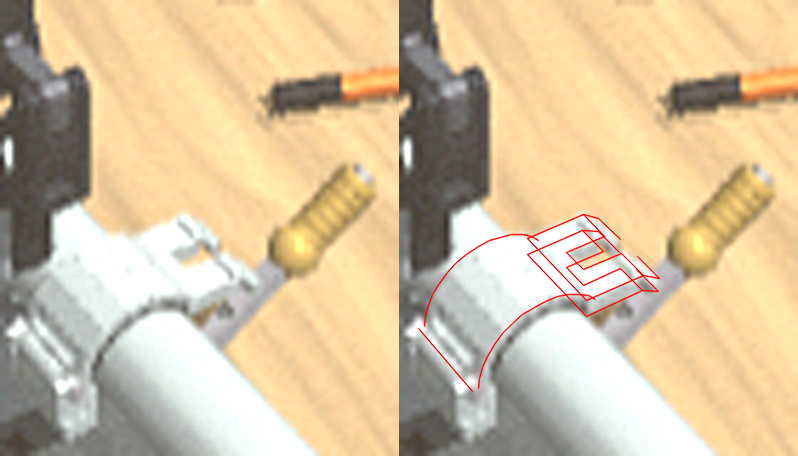

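View pics/v3top.png

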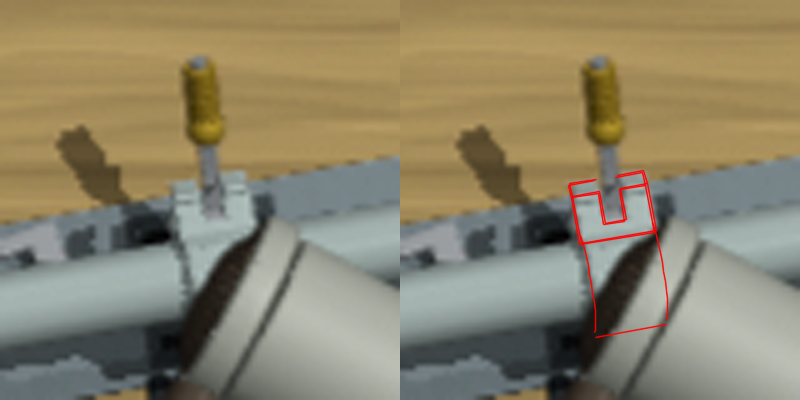

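Call:
{"method": "arm_command", "body": {
  "targets": [
    {"offset":[-0.035,-0.001,0],"spin":0},
    {"offset":[-0.035,-0.001,0],"spin":0},
    {"offset":[-0.035,-0.001,0],"spin":0},
    {"offset":[-0.035,-0.001,0],"spin":0},
    {"offset":[-0.0355,-0.001,0],"spin":0},
    {"offset":[0,0,0.01],"spin":0},
    {"offset":[0,0,0.01],"spin":0}
  ],
  "gripper": 0.06
}}

```text
time: 14.1
ee_pos: [0.6235, -0.0806, 0.3374]
tcp_rot: [180.0, -0.0, -170.6]
force: [-0.5, -0.1, -0.3]
finger_gap: 0.701
```

```bash
python3 w.py 110 -42 116; python3 - <<'E'
from h import *
from plant import capture
c=capture("side"); crop(c,(250,130,350,270),4.2,"pics/s8.png")
E
```

```text
t 14.1 rot [ 1.7998e+02 -4.0000e-02 -1.7061e+02] grasp plate-frame mm [111.75 -42.38 182.7 ] F [-0.46  0.02 -0.33] gap 0.7012177220466858
tool delta mm [ 1.7  0.4 66.7] spin 0.03931409076440673
```

View pics/s8.png

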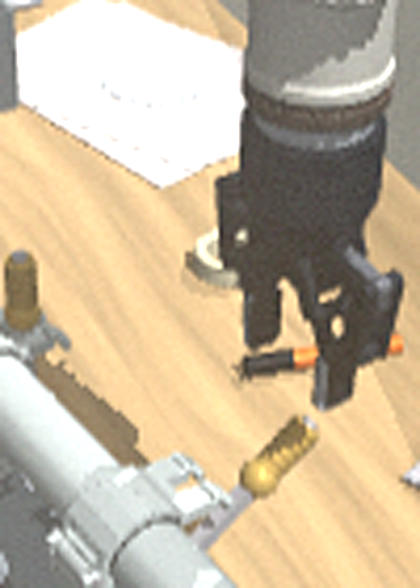

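Call:
{"method": "arm_command", "body": {
  "targets": [
    {"offset":[0.001,0,0.015],"spin":0},
    {"offset":[0.0007,0.0004,0.015],"spin":0},
    {"offset":[0,0,0.014],"spin":0},
    {"offset":[0,0,0.012],"spin":0},
    {"offset":[0,0,0.01],"spin":0},
    {"offset":[0,0,0],"spin":0},
    {"offset":[0,0,0],"spin":0}
  ]
}}

```text
time: 14.85
ee_pos: [0.6213, -0.0808, 0.2728]
tcp_rot: [-180.0, 0.0, -170.6]
force: [-0.2, -0.3, 0.3]
finger_gap: 0.702
```

```bash
python3 w.py 110 -42 116; python3 - <<'E'
from h import *
from plant import capture
c=capture("side"); crop(c,(280,170,350,260),6,"pics/s9.png")
c=capture("top"); crop(c,(280,150,360,230),5,"pics/t9.png")
E
```

```text
t 14.85 rot [-1.7999e+02  1.0000e-02 -1.7065e+02] grasp plate-frame mm [109.77 -42.28 118.06] F [-0.3  -0.29  0.31] gap 0.7016822454790222
tool delta mm [-0.2  0.3  2.1] spin -0.001174898953848924
```

View pics/s9.png

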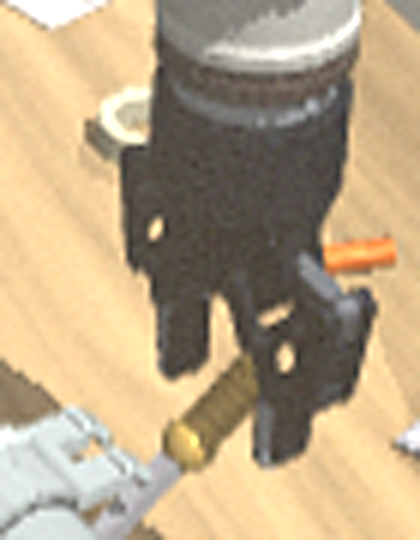

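Call:
{"method": "arm_command", "body": {
  "targets": [
    {"offset":[0,0,0.002],"spin":0},
    {"offset":[0,0,0],"spin":0},
    {"offset":[0,0,0],"spin":0},
    {"offset":[0,0,0],"spin":0},
    {"offset":[0,0,0],"spin":0}
  ],
  "gripper": 0.024
}}

```text
time: 15.45
ee_pos: [0.6212, -0.0808, 0.2708]
tcp_rot: [-180.0, 0.0, -170.7]
force: [0.4, -0.1, 0.0]
finger_gap: 0.281
```

```bash
python3 w.py
```

```text
t 15.45 rot [-1.8000e+02  1.0000e-02 -1.7065e+02] grasp plate-frame mm [109.68 -42.24 116.08] F [ 0.33 -0.17  0.01] gap 0.2809030060897313
```

Call:
{"method": "arm_command", "body": {
  "targets": [
    {"offset":[0,0,0],"spin":0},
    {"offset":[0,0,0],"spin":0},
    {"offset":[0,0,0],"spin":0},
    {"offset":[0,0,0],"spin":0}
  ],
  "gripper": 0.017
}}

```text
time: 15.85
ee_pos: [0.6213, -0.081, 0.2709]
tcp_rot: [-180.0, 0.0, -170.7]
force: [-0.2, -1.8, 1.0]
finger_gap: 0.212
```

```bash
python3 w.py
```

```text
t 15.85 rot [-1.7996e+02  2.0000e-02 -1.7065e+02] grasp plate-frame mm [109.76 -42.55 116.2 ] F [-0.44 -1.72  1.04] gap 0.21225002970863538
```

Call:
{"method": "arm_command", "body": {
  "targets": [
    {"offset":[0,0.001,0],"spin":0},
    {"offset":[0,0.001,0],"spin":0},
    {"offset":[0,0.001,0],"spin":0},
    {"offset":[0,0.001,0],"spin":0},
    {"offset":[0,0.001,0],"spin":0},
    {"offset":[0,0,0],"spin":0},
    {"offset":[0,0,0],"spin":0}
  ]
}}

```text
time: 16.55
ee_pos: [0.6206, -0.0769, 0.271]
tcp_rot: [-179.8, 0.0, -170.6]
force: [1.7, -7.5, -0.3]
finger_gap: 0.211
```

```bash
python3 w.py; python3 - <<'E'
from h import *
from plant import capture
c=capture("side"); crop(c,(270,190,340,280),6,"pics/s10.png")
E
```

```text
t 16.55 rot [-1.7982e+02  3.0000e-02 -1.7062e+02] grasp plate-frame mm [109.72 -38.72 116.28] F [ 0.41 -7.68 -0.29] gap 0.21078507279858802
```

View pics/s10.png

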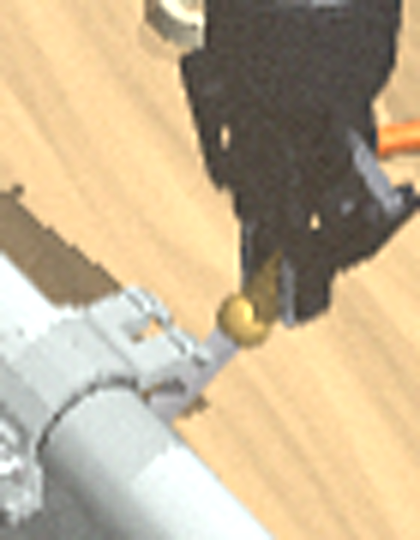

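Call:
{"method": "arm_command", "body": {
  "targets": [
    {"offset":[0,0.001,0],"spin":0},
    {"offset":[0,0.0004,0],"spin":0},
    {"offset":[0,0,0],"spin":0},
    {"offset":[0,0,0],"spin":0}
  ]
}}

```text
time: 17.0
ee_pos: [0.6204, -0.0755, 0.271]
tcp_rot: [-179.8, 0.0, -170.6]
force: [0.9, -6.5, 0.1]
finger_gap: 0.211
```

```bash
python3 w.py;python3 -c "
import numpy as np
x0,z0=109.7-36,116.2-61; r=np.hypot(x0,z0); a=np.arctan2(x0,z0); print(r,a)
b=np.r_[a,np.arange(.88,-.021,-.04)]
x=r*np.sin(b);z=r*np.cos(b)
for i in range(len(b)-1): print(i,round(b[i+1],3),'[%.4f,0,%.4f]'%(-(x[i+1]-x[i])/1e3,-(z[i+1]-z[i])/1e3), (36+x[i+1]).round(1),(61+z[i+1]).round(1))
"
```

```text
t 17.0 rot [-1.7982e+02  3.0000e-02 -1.7062e+02] grasp plate-frame mm [109.71 -37.4  116.27] F [-0.15 -6.54  0.07] gap 0.21064753882666523
92.08001954821687 0.9279468252073916
0 0.88 [0.0027,0,-0.0035] 107.0 119.7
1 0.84 [0.0024,0,-0.0028] 104.6 122.5
2 0.8 [0.0025,0,-0.0027] 102.1 125.2
3 0.76 [0.0026,0,-0.0026] 99.4 127.7
4 0.72 [0.0027,0,-0.0025] 96.7 130.2
5 0.68 [0.0028,0,-0.0024] 93.9 132.6
6 0.64 [0.0029,0,-0.0023] 91.0 134.9
7 0.6 [0.0030,0,-0.0021] 88.0 137.0
8 0.56 [0.0031,0,-0.0020] 84.9 139.0
9 0.52 [0.0032,0,-0.0019] 81.8 140.9
10 0.48 [0.0032,0,-0.0018] 78.5 142.7
11 0.44 [0.0033,0,-0.0016] 75.2 144.3
12 0.4 [0.0034,0,-0.0015] 71.9 145.8
13 0.36 [0.0034,0,-0.0014] 68.4 147.2
14 0.32 [0.0035,0,-0.0012] 65.0 148.4
15 0.28 [0.0035,0,-0.0011] 61.4 149.5
16 0.24 [0.0036,0,-0.0009] 57.9 150.4
17 0.2 [0.0036,0,-0.0008] 54.3 151.2
18 0.16 [0.0036,0,-0.0007] 50.7 151.9
19 0.12 [0.0036,0,-0.0005] 47.0 152.4
20 0.08 [0.0037,0,-0.0004] 43.4 152.8
21 0.04 [0.0037,0,-0.0002] 39.7 153.0
22 -0.0 [0.0037,0,-0.0001] 36.0 153.1
```

Call:
{"method": "arm_command", "body": {
  "targets": [
    {"offset":[0.0027,0,-0.0035],"spin":0},
    {"offset":[0.0024,0,-0.0028],"spin":0},
    {"offset":[0.0025,0,-0.0027],"spin":0},
    {"offset":[0.0026,0,-0.0026],"spin":0},
    {"offset":[0.0027,0,-0.0025],"spin":0},
    {"offset":[0.0028,0,-0.0024],"spin":0},
    {"offset":[0.0029,0,-0.0023],"spin":0},
    {"offset":[0,0,0],"spin":0}
  ]
}}

```text
time: 17.8
ee_pos: [0.6014, -0.0782, 0.2884]
tcp_rot: [-179.9, -0.0, -170.6]
force: [1.8, -5.4, -5.0]
finger_gap: 0.211
```

```bash
python3 w.py; python3 - <<'E'
from h import *
from plant import capture
c=capture("side"); crop(c,(260,190,330,280),6,"pics/s11.png")
c=capture("top"); crop(c,(280,165,360,245),6,"pics/t11.png")
E
```

```text
t 17.8 rot [-1.7991e+02 -5.0000e-02 -1.7065e+02] grasp plate-frame mm [ 90.4  -36.67 133.74] F [ 0.86 -5.63 -4.97] gap 0.21054944158951028
```

View pics/s11.png

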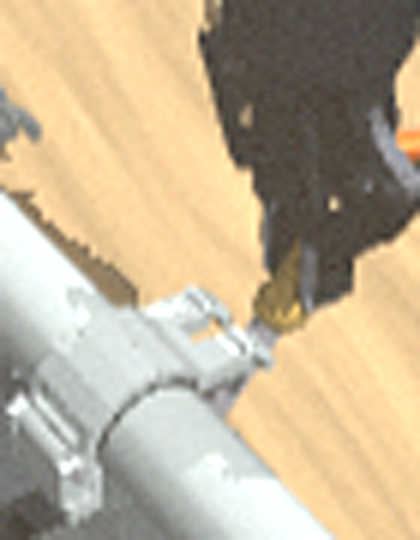

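Call:
{"method": "arm_command", "body": {
  "targets": [
    {"offset":[0.0015,-0.0007,-0.0011],"spin":0},
    {"offset":[0.0015,-0.0007,-0.001],"spin":0},
    {"offset":[0,0,0],"spin":0}
  ]
}}

```text
time: 18.2
ee_pos: [0.5988, -0.0794, 0.2904]
tcp_rot: [180.0, -0.0, -170.7]
force: [4.0, -3.4, -8.6]
finger_gap: 0.218
```

```bash
python3 w.py
```

```text
t 18.2 rot [ 1.7999e+02 -3.0000e-02 -1.7065e+02] grasp plate-frame mm [ 87.69 -37.17 135.73] F [ 3.42 -4.04 -8.57] gap 0.21751590466044812
```

Call:
{"method": "arm_command", "body": {
  "targets": [
    {"offset":[0.0015,-0.0005,-0.0007],"spin":0},
    {"offset":[0.0015,0,-0.0007],"spin":0},
    {"offset":[0,0,0],"spin":0}
  ]
}}

```text
time: 18.5
ee_pos: [0.5958, -0.0801, 0.2926]
tcp_rot: [179.9, -0.1, -170.7]
force: [2.1, -1.4, -9.3]
finger_gap: 0.213
```

```bash
python3 w.py;  python3 - <<'E'
from h import *
from plant import capture
c=capture("side"); crop(c,(270,205,330,275),8,"pics/s12.png")
E
```

```text
t 18.5 rot [ 1.7995e+02 -6.0000e-02 -1.7066e+02] grasp plate-frame mm [ 84.51 -37.27 137.86] F [ 1.83 -1.72 -9.27] gap 0.21314524858197037
```

View pics/s12.png

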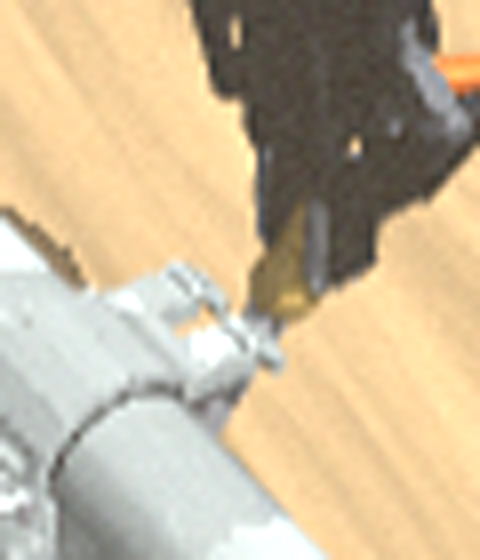

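Call:
{"method": "arm_command", "body": {
  "targets": [
    {"offset":[0.0016,-0.0002,-0.0004],"spin":0},
    {"offset":[0.0016,0,-0.0004],"spin":0},
    {"offset":[0,0,0],"spin":0}
  ]
}}

```text
time: 18.85
ee_pos: [0.593, -0.0808, 0.294]
tcp_rot: [180.0, 0.0, -170.6]
force: [3.0, 0.9, -7.0]
finger_gap: 0.214
```

```bash
python3 w.py
```

```text
t 18.85 rot [ 179.98    0.   -170.64] grasp plate-frame mm [ 81.76 -37.63 139.33] F [ 3.14  0.38 -6.96] gap 0.21376721461657172
```

Call:
{"method": "arm_command", "body": {
  "targets": [
    {"offset":[0.0016,0,-0.0006],"spin":0},
    {"offset":[0.0016,0,-0.0006],"spin":0},
    {"offset":[0,0,0],"spin":0}
  ]
}}

```text
time: 19.15
ee_pos: [0.5899, -0.0814, 0.2955]
tcp_rot: [180.0, 0.0, -170.7]
force: [2.5, 2.2, -4.1]
finger_gap: 0.214
```

```bash
python3 w.py
```

```text
t 19.15 rot [ 1.7998e+02  3.0000e-02 -1.7067e+02] grasp plate-frame mm [ 78.73 -37.68 140.83] F [ 2.86  1.77 -4.08] gap 0.21429331736862806
```

Call:
{"method": "arm_command", "body": {
  "targets": [
    {"offset":[0.0016,0,-0.0008],"spin":0},
    {"offset":[0.0016,0,-0.0008],"spin":0},
    {"offset":[0,0,0],"spin":0}
  ]
}}

```text
time: 19.45
ee_pos: [0.5868, -0.0819, 0.297]
tcp_rot: [180.0, 0.1, -170.7]
force: [4.7, 3.0, -4.6]
finger_gap: 0.213
```

```bash
python3 w.py
```

```text
t 19.45 rot [ 1.7999e+02  6.0000e-02 -1.7067e+02] grasp plate-frame mm [ 75.69 -37.73 142.26] F [ 5.1   2.21 -4.58] gap 0.21338647532833452
```

Call:
{"method": "arm_command", "body": {
  "targets": [
    {"offset":[0.0016,0,-0.0008],"spin":0},
    {"offset":[0.0016,0,-0.0008],"spin":0},
    {"offset":[0,0,0],"spin":0}
  ]
}}

```text
time: 19.75
ee_pos: [0.5834, -0.0825, 0.2983]
tcp_rot: [180.0, -0.0, -170.7]
force: [3.2, 2.5, -2.6]
finger_gap: 0.215
```

```bash
python3 w.py; python3 - <<'E'
from h import *
from plant import capture
c=capture("side"); crop(c,(270,205,330,275),8,"pics/s13.png")
E
```

```text
t 19.75 rot [ 1.7998e+02 -4.0000e-02 -1.7065e+02] grasp plate-frame mm [ 71.91 -37.77 143.65] F [ 3.58  1.95 -2.59] gap 0.21481166821563322
```

View pics/s13.png

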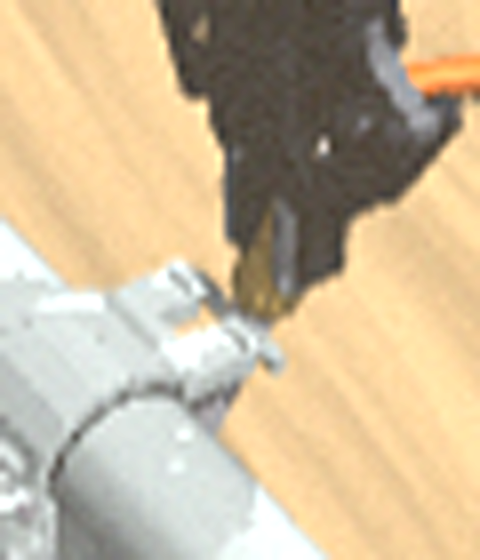

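Call:
{"method": "arm_command", "body": {
  "targets": [
    {"offset":[0.0017,0,-0.0007],"spin":0},
    {"offset":[0.0017,0,-0.0007],"spin":0},
    {"offset":[0,0,0],"spin":0}
  ]
}}

```text
time: 20.1
ee_pos: [0.5801, -0.0831, 0.2996]
tcp_rot: [180.0, -0.0, -170.7]
force: [3.9, 3.7, -4.6]
finger_gap: 0.211
```

```bash
python3 w.py
```

```text
t 20.1 rot [ 1.7999e+02 -1.0000e-02 -1.7066e+02] grasp plate-frame mm [ 68.68 -37.82 144.9 ] F [ 4.42  2.99 -4.56] gap 0.21076245504472177
```

Call:
{"method": "arm_command", "body": {
  "targets": [
    {"offset":[0.0017,0,-0.0006],"spin":0},
    {"offset":[0.0017,0,-0.0006],"spin":0},
    {"offset":[0,0,0],"spin":0}
  ]
}}

```text
time: 20.4
ee_pos: [0.5768, -0.0837, 0.3008]
tcp_rot: [180.0, 0.0, -170.7]
force: [4.9, 2.2, -4.2]
finger_gap: 0.212
```

```bash
python3 w.py
```

```text
t 20.4 rot [ 1.7999e+02  2.0000e-02 -1.7066e+02] grasp plate-frame mm [ 65.45 -37.83 146.07] F [ 5.15  1.38 -4.22] gap 0.2123456899841034
```

Call:
{"method": "arm_command", "body": {
  "targets": [
    {"offset":[0.0018,0,-0.0005],"spin":0},
    {"offset":[0.0018,0,-0.0005],"spin":0},
    {"offset":[0,0,0],"spin":0}
  ]
}}

```text
time: 20.7
ee_pos: [0.5732, -0.0844, 0.3019]
tcp_rot: [-180.0, -0.0, -170.6]
force: [2.7, 2.1, -4.5]
finger_gap: 0.211
```

```bash
python3 w.py
```

```text
t 20.7 rot [-1.7997e+02 -1.0000e-02 -1.7062e+02] grasp plate-frame mm [ 61.69 -38.07 147.22] F [ 3.06  1.64 -4.48] gap 0.21086112732156126
```

Call:
{"method": "arm_command", "body": {
  "targets": [
    {"offset":[0.0018,0,-0.0004],"spin":0},
    {"offset":[0.0018,0,-0.0004],"spin":0},
    {"offset":[0,0,0],"spin":0}
  ]
}}

```text
time: 21.0
ee_pos: [0.5696, -0.0849, 0.3028]
tcp_rot: [180.0, -0.0, -170.7]
force: [2.9, 2.6, -2.9]
finger_gap: 0.212
```

```bash
python3 w.py;  python3 - <<'E'
from h import *
from plant import capture
c=capture("side"); crop(c,(260,195,330,275),7,"pics/s14.png")
E
```

```text
t 21.0 rot [ 1.7999e+02 -2.0000e-02 -1.7067e+02] grasp plate-frame mm [ 58.   -37.87 148.06] F [ 3.28  2.06 -2.87] gap 0.21214606565480493
```

View pics/s14.png

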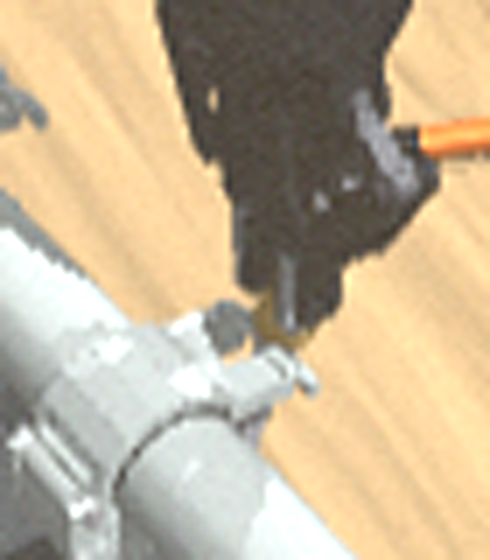

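Call:
{"method": "arm_command", "body": {
  "targets": [
    {"offset":[0.0018,0,-0.0003],"spin":0},
    {"offset":[0.0018,0,-0.0003],"spin":0},
    {"offset":[0,0,0],"spin":0}
  ]
}}

```text
time: 21.35
ee_pos: [0.5663, -0.0853, 0.3034]
tcp_rot: [180.0, 0.0, -170.7]
force: [4.7, 4.9, -3.7]
finger_gap: 0.211
```

```bash
python3 w.py
```

```text
t 21.35 rot [ 1.7998e+02  5.0000e-02 -1.7067e+02] grasp plate-frame mm [ 54.86 -37.66 148.74] F [ 5.4   4.11 -3.66] gap 0.2110889504362218
```

Call:
{"method": "arm_command", "body": {
  "targets": [
    {"offset":[0.0018,0,-0.0003],"spin":0},
    {"offset":[0.0018,0,-0.0003],"spin":0},
    {"offset":[0,0,0],"spin":0}
  ]
}}

```text
time: 21.65
ee_pos: [0.5629, -0.0857, 0.3041]
tcp_rot: [180.0, 0.1, -170.7]
force: [4.9, 4.2, -3.8]
finger_gap: 0.211
```

```bash
python3 w.py
```

```text
t 21.65 rot [ 1.7997e+02  1.0000e-01 -1.7066e+02] grasp plate-frame mm [ 51.57 -37.57 149.37] F [ 5.53  3.38 -3.84] gap 0.2105603867360957
```

Call:
{"method": "arm_command", "body": {
  "targets": [
    {"offset":[0.0018,0,-0.0002],"spin":0},
    {"offset":[0.0018,0,-0.0002],"spin":0},
    {"offset":[0,0,0],"spin":0}
  ]
}}

```text
time: 21.95
ee_pos: [0.5593, -0.0863, 0.3046]
tcp_rot: [180.0, 0.1, -170.7]
force: [3.8, 4.3, -2.2]
finger_gap: 0.212
```

```bash
python3 w.py
```

```text
t 21.95 rot [ 1.7997e+02  8.0000e-02 -1.7066e+02] grasp plate-frame mm [ 47.87 -37.58 149.89] F [ 4.48  3.61 -2.17] gap 0.21162874069928547
```

```bash
 python3 - <<'E'
from ov import *
from plant import capture
c=capture("side"); pickle.dump(c,open("s15.pkl","wb"))
crop(c,(260,185,330,275),6.5,"pics/x0.png"); crop(c,(205,170,275,260),6.5,"pics/x1.png")
cv2.imwrite("pics/s15.png",np.hstack([cv2.imread("pics/x0.png")[:,:400],cv2.imread("pics/x1.png")[:,:400]]))
E
```

```text
(no output)
```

View pics/s15.png

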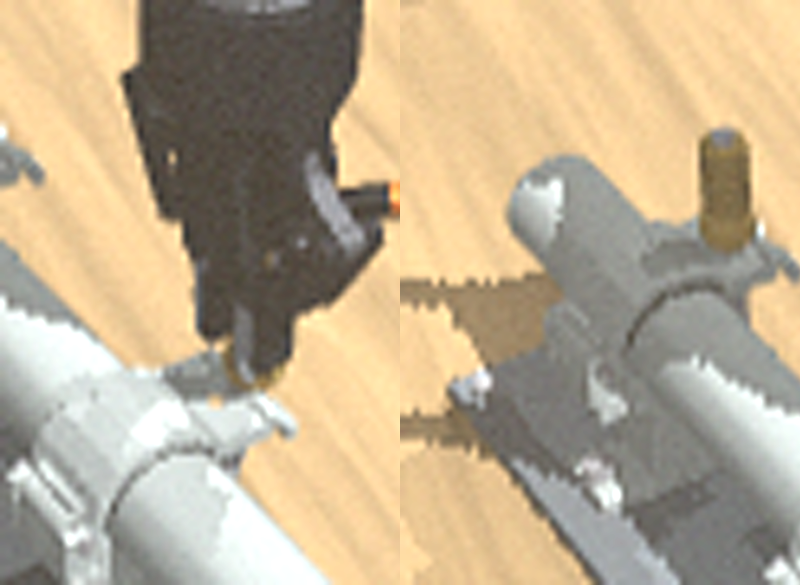

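Call:
{"method": "arm_command", "body": {
  "targets": [
    {"offset":[0.0015,0,-0.0001],"spin":0},
    {"offset":[0.0015,0,-0.0001],"spin":0},
    {"offset":[0,0,0],"spin":0}
  ]
}}

```text
time: 22.3
ee_pos: [0.5565, -0.0869, 0.305]
tcp_rot: [-180.0, 0.1, -170.6]
force: [3.5, 3.1, -2.0]
finger_gap: 0.208
```

```bash
python3 w.py
```

```text
t 22.3 rot [-1.7998e+02  9.0000e-02 -1.7060e+02] grasp plate-frame mm [ 44.99 -37.82 150.32] F [ 4.    2.45 -2.01] gap 0.20836121215153444
```

Call:
{"method": "arm_command", "body": {
  "targets": [
    {"offset":[0.0015,0,-0.0001],"spin":0},
    {"offset":[0.0015,0,0],"spin":0},
    {"offset":[0,0,0],"spin":0}
  ]
}}

```text
time: 22.6
ee_pos: [0.5534, -0.0874, 0.3051]
tcp_rot: [-180.0, 0.1, -170.6]
force: [3.5, 3.6, -1.1]
finger_gap: 0.212
```

```bash
python3 w.py
```

```text
t 22.6 rot [-1.7998e+02  5.0000e-02 -1.7060e+02] grasp plate-frame mm [ 41.76 -37.82 150.44] F [ 4.07  2.97 -1.14] gap 0.21233716707064174
```

Call:
{"method": "arm_command", "body": {
  "targets": [
    {"offset":[0.0015,0,0],"spin":0},
    {"offset":[0.0015,0,0],"spin":0},
    {"offset":[0,0,0],"spin":0}
  ]
}}

```text
time: 22.9
ee_pos: [0.5505, -0.0879, 0.3054]
tcp_rot: [180.0, 0.1, -170.7]
force: [2.6, 4.1, 0.7]
finger_gap: 0.204
```

```bash
python3 w.py
```

```text
t 22.9 rot [ 1.7998e+02  9.0000e-02 -1.7067e+02] grasp plate-frame mm [ 38.95 -37.72 150.65] F [3.28 3.64 0.74] gap 0.20369781296983291
```

```bash
 python3 - <<'E'
from ov import *
from plant import capture
c=capture("side"); pickle.dump(c,open("s16.pkl","wb"))
crop(c,(260,185,330,275),6.5,"pics/x0.png"); crop(c,(260,185,330,275),6.5,"pics/x1.png",[(l,(0,255,0)) for b in (0,.3) for l in bolt(b,-39.5)]+[(l,(0,0,255)) for l in cap(-.05,-39.5)])
cv2.imwrite("pics/s16.png",np.hstack([cv2.imread("pics/x0.png")[:,:400],cv2.imread("pics/x1.png")[:,:400]]))
c=capture("top"); crop(c,(280,165,360,245),6,"pics/t16.png")
E
```

```text
(no output)
```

View pics/s16.png

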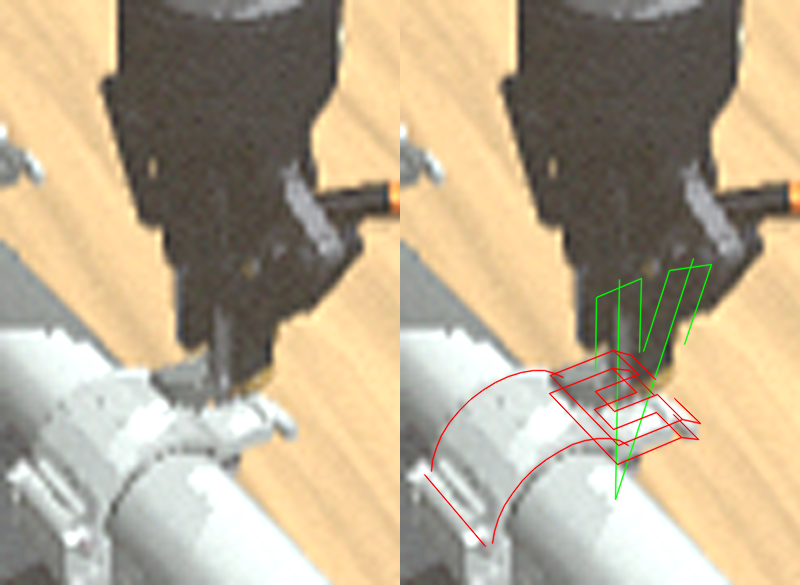

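View pics/t16.png

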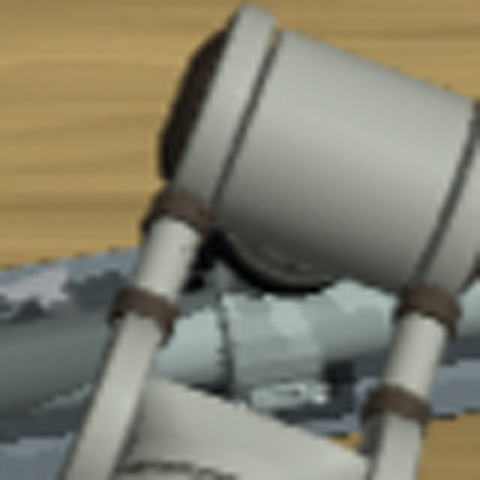

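```bash
 python3 - <<'E'
from ov import *
c=pickle.load(open("s16.pkl","rb"))
f=lambda l:((proj(c,W(P,np.array(l)/1e3))+.5-[260,185])*6.5).round().tolist()
for b in(0,.1,.2,.3): print(b,"ball",f([[36+65*np.sin(b),-39.6,61+65*np.cos(b)]]),"end",f([[36+112*np.sin(b),-39.6,61+112*np.cos(b)]]))
for y in(-39.6-10,-39.6+10,-39.6-25): print(y,"tips",f([[39-11,y,133],[39+11,y,133]]))
im=c["img"]; x0,y0=260,185
# yellow pixels
hsv=cv2.cvtColor(im,cv2.COLOR_RGB2HSV)[185:260,260:330]
m=(hsv[...,0]>15)&(hsv[...,0]<32)&(hsv[...,1]>110)
ys,xs=np.nonzero(m)
for y,x in zip(ys,xs): print(((x+.5)*6.5).round(),((y+.5)*6.5).round(),hsv[y,x],end=';')
E
```

```text
0 ball [[217.0, 376.0]] end [[219.0, 279.0]]
0.1 ball [[231.0, 370.0]] end [[244.0, 270.0]]
0.2 ball [[245.0, 366.0]] end [[269.0, 263.0]]
0.3 ball [[259.0, 363.0]] end [[293.0, 258.0]]
-49.6 tips [[214.0, 385.0], [264.0, 363.0]]
-29.6 tips [[185.0, 354.0], [233.0, 333.0]]
-64.6 tips [[238.0, 408.0], [287.0, 386.0]]
270.0 374.0 [ 20 128 145];263.0 380.0 [ 21 126 142];250.0 387.0 [ 20 127 124];
```

Call:
{"method": "arm_command", "body": {
  "targets": [
    {"offset":[0,0,0],"spin":0},
    {"offset":[0,0,0],"spin":0},
    {"offset":[0,0,0],"spin":0},
    {"offset":[0,0,0],"spin":0}
  ],
  "gripper": 0.045
}}

```text
time: 23.4
ee_pos: [0.5501, -0.0883, 0.3045]
tcp_rot: [-180.0, -0.0, -170.7]
force: [0.7, -0.1, 0.0]
finger_gap: 0.529
```

```bash
python3 w.py
```

```text
t 23.4 rot [-1.7998e+02 -4.0000e-02 -1.7066e+02] grasp plate-frame mm [ 38.16 -38.16 149.77] F [ 0.65 -0.21  0.02] gap 0.5288607225990084
```

Call:
{"method": "arm_command", "body": {
  "targets": [
    {"offset":[0,0,-0.015],"spin":0},
    {"offset":[0,0,-0.025],"spin":0},
    {"offset":[0,0,-0.02],"spin":0},
    {"offset":[-0.03,0,0],"spin":0},
    {"offset":[-0.04,0,0],"spin":0},
    {"offset":[-0.03,0,0],"spin":0}
  ]
}}

```text
time: 24.0
ee_pos: [0.6505, -0.0716, 0.3664]
tcp_rot: [-179.9, 0.1, -170.7]
force: [0.1, -0.2, 0.6]
finger_gap: 0.529
```

```bash
python3 w.py; python3 v.py -0.03 v5
```

```text
t 24.0 rot [-1.7993e+02  1.2000e-01 -1.7065e+02] grasp plate-frame mm [140.32 -38.14 211.66] F [ 0.04 -0.18  0.63] gap 0.528801341848253
```

View pics/v5side.png

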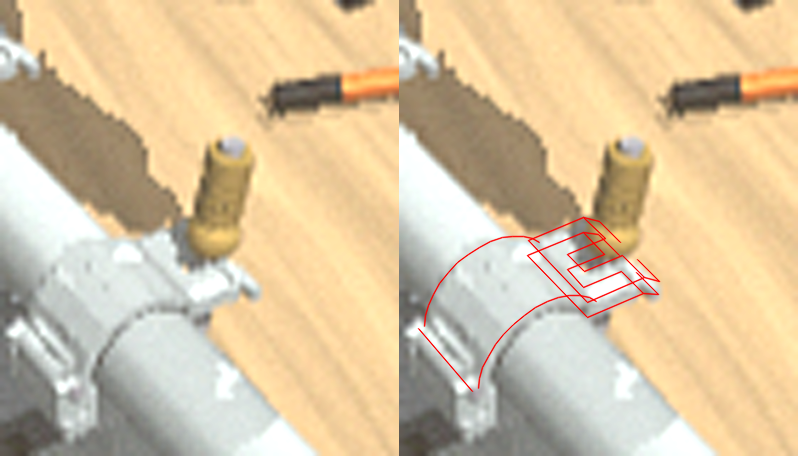

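View pics/v5top.png

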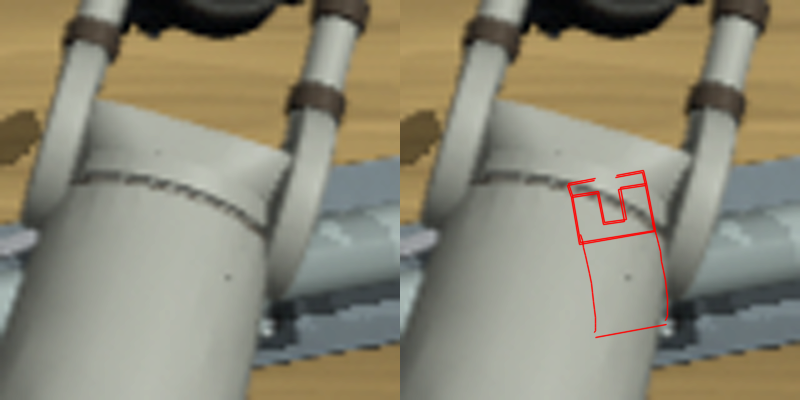

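```bash
 cat > bf.py <<'E'
from ov import *
def bfit(c,ball,end,y0=-.0396):
    g=lambda q:np.concatenate([(proj(c,W(P,[.036+d*np.sin(q[1]),q[0],.061+d*np.cos(q[1])]))[0]-uv) for d,uv in((.065,ball),(.112,end))])
    r=least_squares(g,[y0,.2]); print(r.x,r.fun.round(2))
    h=lambda q:np.concatenate([(proj(c,W(P,[.036+d*np.sin(q[0]),y0,.061+d*np.cos(q[0])]))[0]-uv) for d,uv in((.065,ball),(.112,end))])
    r=least_squares(h,[.2]); print(r.x,r.fun.round(2))
if __name__=="__main__":
    c=pickle.load(open("v5side.pkl","rb")); k=lambda x,y:(x/5.7+260-.5,y/5.7+200-.5)
    bfit(c,k(215,237),k(232,146))
E
python3 bf.py
```

```text
[-0.04027688  0.1810794 ] [-0.21 -0.07  0.14  0.14]
[0.18462501] [-0.29 -0.25  0.11 -0.05]
```

Call:
{"method": "arm_command", "body": {
  "targets": [
    {"offset":[0.01,0.0003,0.015],"spin":0},
    {"offset":[0.01,0,0.02],"spin":0},
    {"offset":[0.01,0,0.017],"spin":0},
    {"offset":[0,0,0],"spin":0},
    {"offset":[0,0,0],"spin":0},
    {"offset":[0,0,0],"spin":0},
    {"offset":[0,0,0],"spin":0}
  ],
  "gripper": 0.0
}}

```text
time: 24.8
ee_pos: [0.62, -0.0765, 0.3142]
tcp_rot: [-179.9, 0.1, -170.6]
force: [-0.1, 0.5, 0.5]
finger_gap: 0.001
```

```bash
python3 w.py; python3 - <<'E'
from h import *
from plant import capture
c=capture("side"); crop(c,(260,165,340,265),5.5,"pics/s17.png")
E
```

```text
t 24.8 rot [-1.7993e+02  1.4000e-01 -1.7064e+02] grasp plate-frame mm [109.47 -38.02 159.48] F [-0.03  0.48  0.47] gap 0.0010374723133023229
```

View pics/s17.png

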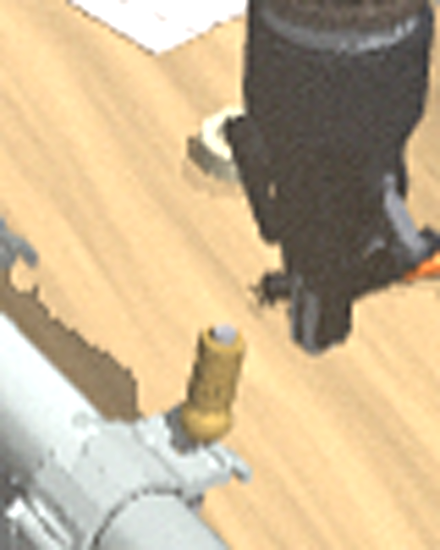

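Fingers shut at (320,320), bolt at (215,380). Approach, then push in small steps with force readings.

Call:
{"method": "arm_command", "body": {
  "targets": [
    {"offset":[0.01,0,0],"spin":0},
    {"offset":[0.01,0,0],"spin":0},
    {"offset":[0.007,0,0],"spin":0},
    {"offset":[0,0,0],"spin":0}
  ]
}}

```text
time: 25.25
ee_pos: [0.5916, -0.0809, 0.3124]
tcp_rot: [180.0, -0.0, -170.7]
force: [0.3, 0.2, -0.9]
finger_gap: -0.004
```

```bash
python3 w.py
```

```text
t 25.25 rot [ 1.7998e+02 -4.0000e-02 -1.7068e+02] grasp plate-frame mm [ 80.28 -37.51 157.7 ] F [ 0.29  0.18 -0.95] gap -0.004407341510205644
```

Call:
{"method": "arm_command", "body": {
  "targets": [
    {"offset":[0.002,0,0],"spin":0},
    {"offset":[0.002,0,0],"spin":0},
    {"offset":[0,0,0],"spin":0}
  ]
}}

```text
time: 25.55
ee_pos: [0.5887, -0.0815, 0.3125]
tcp_rot: [-180.0, 0.0, -170.7]
force: [0.6, -0.2, -0.3]
finger_gap: -0.001
```

```bash
python3 w.py
```

```text
t 25.55 rot [-180.      0.   -170.65] grasp plate-frame mm [ 77.4  -37.64 157.82] F [ 0.61 -0.27 -0.33] gap -0.0005785667011712554
```

Call:
{"method": "arm_command", "body": {
  "targets": [
    {"offset":[0.002,0,0],"spin":0},
    {"offset":[0.001,0,0],"spin":0},
    {"offset":[0,0,0],"spin":0}
  ]
}}

```text
time: 25.85
ee_pos: [0.5858, -0.082, 0.3127]
tcp_rot: [-180.0, 0.0, -170.6]
force: [0.3, 0.4, 0.5]
finger_gap: 0.0
```

```bash
python3 w.py
```

```text
t 25.85 rot [-1.7998e+02  2.0000e-02 -1.7065e+02] grasp plate-frame mm [ 74.56 -37.68 158.02] F [0.33 0.32 0.52] gap 0.00023577789178819695
```

Call:
{"method": "arm_command", "body": {
  "targets": [
    {"offset":[0.001,0,0],"spin":0},
    {"offset":[0.001,0,0],"spin":0},
    {"offset":[0,0,0],"spin":0}
  ]
}}

```text
time: 26.15
ee_pos: [0.5836, -0.0823, 0.3125]
tcp_rot: [180.0, -0.0, -170.7]
force: [1.1, -0.5, 0.6]
finger_gap: 0.001
```

```bash
python3 w.py
```

```text
t 26.15 rot [ 1.8000e+02 -2.0000e-02 -1.7065e+02] grasp plate-frame mm [ 72.23 -37.59 157.77] F [ 1.02 -0.66  0.62] gap 0.000900438172879827
```

Call:
{"method": "arm_command", "body": {
  "targets": [
    {"offset":[0.001,0,0],"spin":0},
    {"offset":[0.001,0,0],"spin":0},
    {"offset":[0,0,0],"spin":0}
  ]
}}

```text
time: 26.45
ee_pos: [0.5816, -0.0826, 0.3124]
tcp_rot: [180.0, -0.0, -170.7]
force: [0.7, 0.0, 0.6]
finger_gap: 0.001
```

```bash
python3 w.py
```

```text
t 26.45 rot [ 1.7999e+02 -3.0000e-02 -1.7065e+02] grasp plate-frame mm [ 70.18 -37.55 157.71] F [ 0.65 -0.06  0.62] gap 0.0009600500072192759
```

Call:
{"method": "arm_command", "body": {
  "targets": [
    {"offset":[0.001,0,0],"spin":0},
    {"offset":[0.001,0,0],"spin":0},
    {"offset":[0,0,0],"spin":0}
  ]
}}

```text
time: 26.75
ee_pos: [0.5797, -0.0829, 0.3124]
tcp_rot: [180.0, -0.0, -170.6]
force: [0.6, 0.3, 0.9]
finger_gap: -0.001
```

```bash
python3 w.py
```

```text
t 26.75 rot [ 1.8000e+02 -2.0000e-02 -1.7065e+02] grasp plate-frame mm [ 68.24 -37.54 157.75] F [0.68 0.24 0.93] gap -0.0005468036859908467
```

```bash
python3 - <<'E'
from h import *
from plant import capture
c=capture("side"); crop(c,(260,185,330,265),6.5,"pics/s18.png")
E
```

```text
(no output)
```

View pics/s18.png

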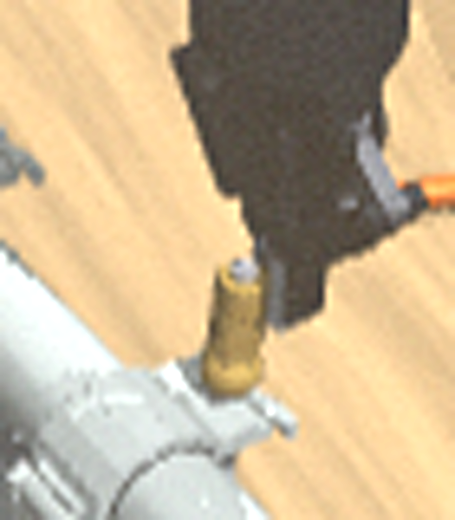

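Call:
{"method": "arm_command", "body": {
  "targets": [
    {"offset":[0.001,0,0],"spin":0},
    {"offset":[0.001,0,0],"spin":0},
    {"offset":[0,0,0],"spin":0}
  ]
}}

```text
time: 27.1
ee_pos: [0.5777, -0.0833, 0.3125]
tcp_rot: [180.0, -0.0, -170.7]
force: [0.3, -0.4, -0.3]
finger_gap: 0.0
```

```bash
python3 w.py
```

```text
t 27.1 rot [ 1.8000e+02 -1.0000e-02 -1.7065e+02] grasp plate-frame mm [ 66.29 -37.59 157.78] F [ 0.22 -0.39 -0.33] gap 0.0003001484985270964
```

Call:
{"method": "arm_command", "body": {
  "targets": [
    {"offset":[0.001,0,0],"spin":0},
    {"offset":[0.001,0,0],"spin":0},
    {"offset":[0,0,0],"spin":0}
  ]
}}

```text
time: 27.4
ee_pos: [0.5758, -0.0836, 0.3126]
tcp_rot: [-180.0, 0.0, -170.6]
force: [1.9, -0.1, 0.5]
finger_gap: -0.003
```

```bash
python3 w.py
```

```text
t 27.4 rot [-1.7999e+02  1.0000e-02 -1.7065e+02] grasp plate-frame mm [ 64.43 -37.64 157.9 ] F [ 1.86 -0.45  0.47] gap -0.002953984112536228
```

Call:
{"method": "arm_command", "body": {
  "targets": [
    {"offset":[0.001,0,0],"spin":0},
    {"offset":[0,0,0],"spin":0}
  ]
}}

```text
time: 27.6
ee_pos: [0.5748, -0.0838, 0.3126]
tcp_rot: [-180.0, 0.0, -170.7]
force: [1.8, -0.1, 1.8]
finger_gap: -0.001
```

```bash
python3 w.py
```

```text
t 27.6 rot [-180.      0.   -170.65] grasp plate-frame mm [ 63.39 -37.65 157.86] F [ 1.71 -0.43  1.79] gap -0.0012161174925088573
```

Call:
{"method": "arm_command", "body": {
  "targets": [
    {"offset":[0.001,0,0],"spin":0},
    {"offset":[0,0,0],"spin":0}
  ]
}}

```text
time: 27.8
ee_pos: [0.5738, -0.0839, 0.3125]
tcp_rot: [-180.0, -0.0, -170.6]
force: [0.5, 1.1, -0.4]
finger_gap: 0.001
```

```bash
python3 w.py
```

```text
t 27.8 rot [-1.8000e+02 -1.0000e-02 -1.7065e+02] grasp plate-frame mm [ 62.35 -37.59 157.8 ] F [ 0.67  1.01 -0.41] gap 0.0012570643528726465
```

Call:
{"method": "arm_command", "body": {
  "targets": [
    {"offset":[0.001,0,0],"spin":0},
    {"offset":[0,0,0],"spin":0}
  ]
}}

```text
time: 28.0
ee_pos: [0.5728, -0.0841, 0.3125]
tcp_rot: [180.0, -0.0, -170.7]
force: [1.4, -0.0, 0.1]
finger_gap: 0.004
```

```bash
python3 w.py
```

```text
t 28.0 rot [ 1.8000e+02 -1.0000e-02 -1.7065e+02] grasp plate-frame mm [ 61.32 -37.59 157.79] F [ 1.4  -0.28  0.14] gap 0.0038002970385935773
```

Call:
{"method": "arm_command", "body": {
  "targets": [
    {"offset":[0.001,0,0],"spin":0},
    {"offset":[0,0,0],"spin":0}
  ]
}}

```text
time: 28.2
ee_pos: [0.5718, -0.0842, 0.3125]
tcp_rot: [180.0, -0.0, -170.7]
force: [1.9, -0.4, 1.1]
finger_gap: 0.0
```

```bash
python3 w.py
```

```text
t 28.2 rot [ 1.8000e+02 -1.0000e-02 -1.7065e+02] grasp plate-frame mm [ 60.3  -37.58 157.77] F [ 1.79 -0.69  1.1 ] gap 0.00025047805606130485
```

Call:
{"method": "arm_command", "body": {
  "targets": [
    {"offset":[0.001,0,0],"spin":0},
    {"offset":[0,0,0],"spin":0}
  ]
}}

```text
time: 28.4
ee_pos: [0.5709, -0.0844, 0.3125]
tcp_rot: [180.0, -0.0, -170.6]
force: [1.1, 1.3, 1.4]
finger_gap: 0.004
```

```bash
python3 w.py; python3 - <<'E'
from h import *
from plant import capture
c=capture("side"); crop(c,(260,185,330,265),6.5,"pics/s19.png")
E
```

```text
t 28.4 rot [ 1.8000e+02 -1.0000e-02 -1.7065e+02] grasp plate-frame mm [ 59.34 -37.56 157.8 ] F [1.26 1.11 1.41] gap 0.003608254400451016
```

View pics/s19.png

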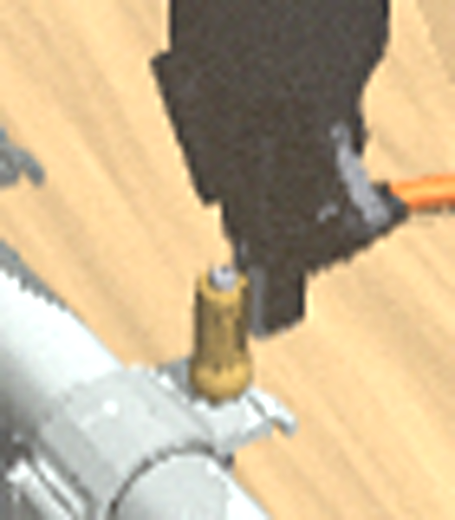

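```bash
python3 - <<'E'
from bf import *
from plant import capture
c=capture("side"); pickle.dump(c,open("s20.pkl","wb"))
k=lambda x,y:(x/6.5+260-.5,y/6.5+185-.5)
bfit(c,k(221,377),k(222,276))
for b in(0,.05,.1):
  print(b,[((proj(c,W(P,[.036+d*np.sin(b),-.0400,.061+d*np.cos(b)]))[0]+.5-[260,185])*6.5).round() for d in(.065,.112)])
# neighbour: ball & end compare
crop(c,(215,170,285,260),6.5,"pics/n.png",)
E
```

```text
[-0.03985696  0.01542538] [-0.21 -0.3   0.18  0.33]
[0.01634779] [-0.25 -0.37  0.16  0.25]
0 [array([218., 376.]), array([219., 280.])]
0.05 [array([225., 373.]), array([232., 275.])]
0.1 [array([232., 371.]), array([245., 270.])]
```

View pics/n.png

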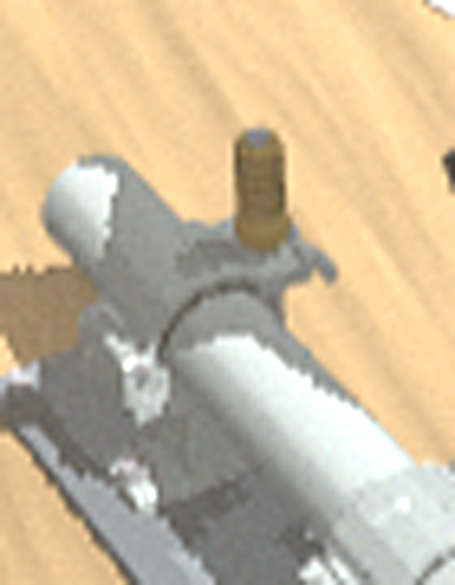

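Call:
{"method": "arm_command", "body": {
  "targets": [
    {"offset":[-0.005,0,0],"spin":0},
    {"offset":[-0.02,0,0],"spin":0},
    {"offset":[-0.03,0,0],"spin":0},
    {"offset":[-0.04,0,-0.03],"spin":0},
    {"offset":[-0.02,0,-0.04],"spin":0},
    {"offset":[0,0,-0.03],"spin":0},
    {"offset":[0,0,0],"spin":0}
  ]
}}

```text
time: 29.2
ee_pos: [0.6859, -0.0656, 0.4184]
tcp_rot: [-179.8, 0.5, -170.6]
force: [-0.4, -0.0, 0.6]
finger_gap: 0.002
```

```bash
python3 w.py; python3 v.py -0.05 v6; python3 - <<'E'
from h import *
c=pickle.load(open("v6side.pkl","rb")); crop(c,(200,165,340,285),5.6,"pics/fs.png")
c=pickle.load(open("v6top.pkl","rb")); crop(c,(200,130,400,280),4,"pics/ft.png")
E
```

```text
t 29.2 rot [-179.76    0.48 -170.61] grasp plate-frame mm [177.26 -38.4  263.72] F [-0.38  0.05  0.62] gap 0.0024832421406775183
```

View pics/fs.png

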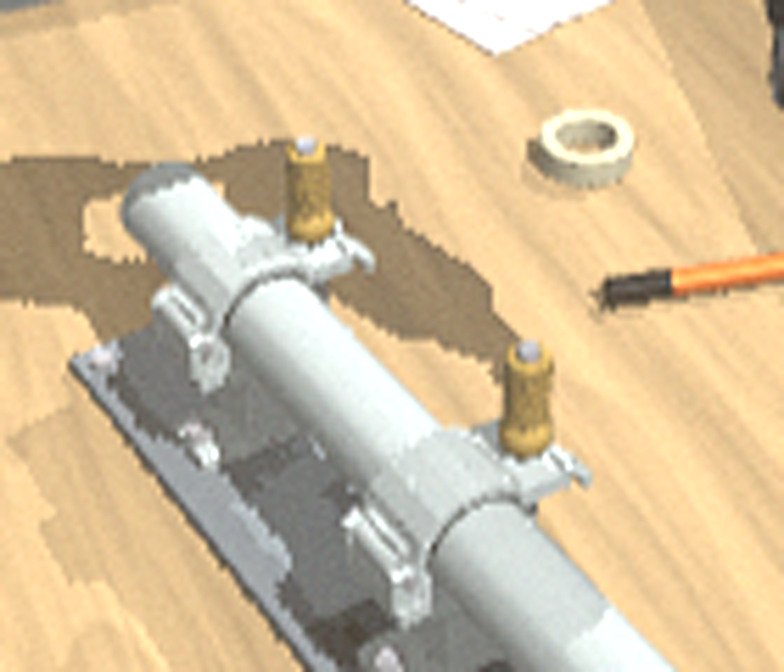

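View pics/v6side.png

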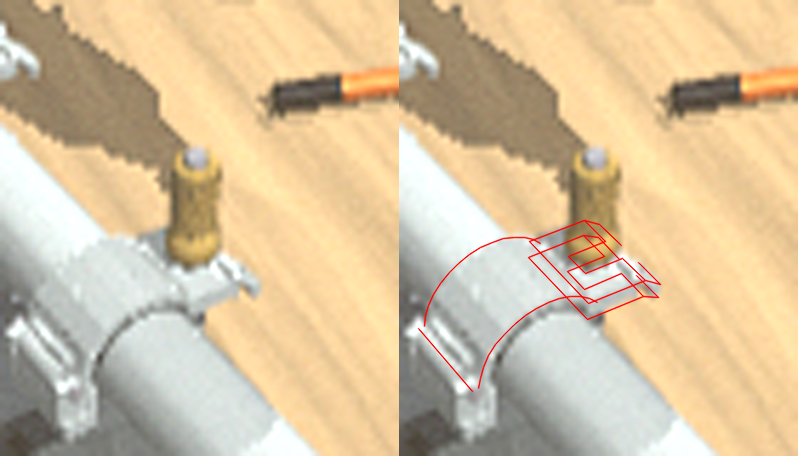

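View pics/ft.png

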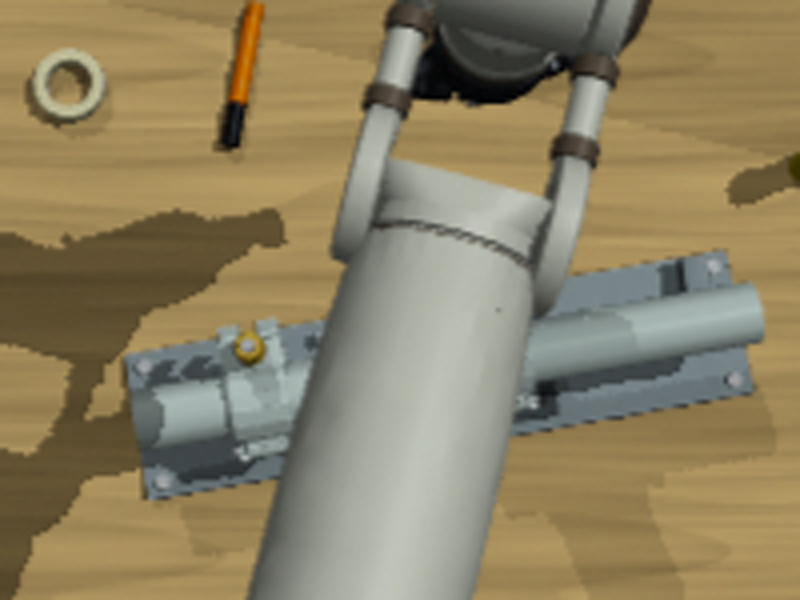

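```bash
python3 - <<'E'
from bf import *
c=pickle.load(open("v6side.pkl","rb")); k=lambda x,y:(x/5.7+260-.5,y/5.7+200-.5)
bfit(c,k(193,246),k(196,158))
for b in(0,.05,.1):
  print(b,[((proj(c,W(P,[.036+d*np.sin(b),-.0400,.061+d*np.cos(b)]))[0]+.5-[260,200])*5.7).round() for d in(.065,.112)])
# same fit for neighbour in fs crop, as a reference for home
k=lambda x,y:(x/5.6+200-.5,y/5.6+165-.5); bfit(c,k(311,224),k(306,146),.11)
E
```

```text
[-0.04048834  0.01331627] [ 0.03 -0.29  0.02  0.25]
[0.01650878] [-0.11 -0.53 -0.07 -0.01]
0 [array([191., 244.]), array([192., 160.])]
0.05 [array([197., 242.]), array([204., 156.])]
0.1 [array([203., 239.]), array([215., 152.])]
[ 0.14395742 -0.01400032] [ 0.09  0.06 -0.07 -0.08]
[-0.10470871] [4.47 7.24 3.   7.56]
```

```bash
python3 -c "
from plant import robot
print(robot.finish_job()); print(robot.read_state()['time'])"
```

```text
the job is handed in; nothing more can be done
None
the job is handed in; nothing more can be done
```

The open coupler is now closed and locked like its neighbour, and I handed the job in after about 29.3 s of the 61 s allowed.

**Cap:** I felt both fork flanks to find the coupler's position along the tube. I then pinched the fork and carried the cap round its hinge down onto the tube. The highest force was about 15 N sideways, in the last few millimetres. I let go once it was resting on the tube.

**Bolt:** I pinched the barrel, slid the bolt about 5 mm along its pin into line with the slot, and swung it in without any blocking. Near the lip the pads slipped on the barrel and left the bolt leaning at about 0.18 rad. I let go, shut the fingers and pushed the barrel the rest of the way home. That push showed only about 2 N, and at no stage did I see the 10–12 N expected at the lip.

**Last checks, with the arm clear:**
- **Bolt:** the camera fit put it at about 0.015 rad, within the home range. The neighbour's bolt fitted at about -0.014 rad by the same method. The ball sits behind the lip as on the neighbour, and the bolt stayed put after I let go.
- **Cap:** it looks down on the tube in the side view. I only judged its angle by eye against an overlay, so the -0.05 rad is not confirmed to that precision.
- **Bystanders:** I saw no change in those in view (tape, marker). The arm hid part of the rail from the top camera, so I did not check the others individually.

One disagreement: the camera put the coupler's position along the tube about 2 mm from where touch did. I used the touch value.

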